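# Log and uncover the dried discs

### The job

Dried pulp discs lie in three drying moulds, some of them still under clear clip-on covers. With the hand scanner read the label of every covered mould from left to right, as the log is kept, holding the beam still and square on each label for two full seconds from about a hand's breadth; then prise all the covers free by pushing the yellow wedge in under their front lips, never gripping or pressing on a cover that is still snapped down. Only when all are loose, lay the covers flat, grip up, on the cutting board; leave the scanner and the wedge lying flat on the black tool mat, and leave the other things on the table where they are.

Things in the scene. Friction and masses are not known exactly. Their poses are not given: they have to be found in the camera images.
- mould_1: left drying mould, fixed, always there: aluminium plate on feet, origin on the table, x away from the robot, y left. Plate top at z 50 mm, from x -86 to +68, y +-65; on it a fixed orange disc 10 mm high, front edge at x -38. Fence behind the cover (x +58). Two spring ball plungers in steel housings (x -48, y +-51 to 64, 15 mm high) snap over the cover's side flanges.
- mould_2: middle drying mould, fixed, always there: aluminium plate on feet, origin on the table, x away from the robot, y left. Plate top at z 50 mm, from x -86 to +68, y +-65; on it a fixed orange disc 10 mm high, front edge at x -38. Fence behind the cover (x +58). Two spring ball plungers in steel housings (x -48, y +-51 to 64, 15 mm high) snap over the cover's side flanges.
- mould_3: right drying mould, fixed, always there: aluminium plate on feet, origin on the table, x away from the robot, y left. Plate top at z 50 mm, from x -86 to +68, y +-65; on it a fixed orange disc 10 mm high, front edge at x -38. Fence behind the cover (x +58). Two spring ball plungers in steel housings (x -48, y +-51 to 64, 15 mm high) snap over the cover's side flanges.
- cover_1: clear clip-on cover of the left mould (None: mould already open), orange rim and grip, 131 x 100 mm, 0.09 kg. Origin at its underside, axes as the mould's; seated at mould (0, 0, 50) mm. Top at z 29 mm with an upright grip rib, 64 mm along x, 13 mm wide in y, up to z 59, centred at x -4.5. Snapped down with about 8 N; once its lip is up 8 mm it springs free and rests lip up about 11 mm.
- label_1 (a point): centre of the white bar-code label (62 x 15 mm) on the front wall of cover_1, facing the robot (towards the cover's -x); cover coordinates (-63, 0, 18.5) mm
- lip_1 (a point): middle of the lower front edge of cover_1's pry lip (46 mm wide, 3 mm thick, below the label); cover coordinates (-74, 0, 7) mm. Seated it is 7 mm above the plate, which reaches 12 mm further to the front; the gap below it is open back to the disc, so a wedge tip can go in 34 mm, tilting the cover up about its rear edge.
- cover_2: clear clip-on cover of the middle mould (None: mould already open), blue rim and grip, 131 x 100 mm, 0.09 kg. Origin at its underside, axes as the mould's; seated at mould (0, 0, 50) mm. Top at z 29 mm with an upright grip rib, 64 mm along x, 13 mm wide in y, up to z 59, centred at x -4.5. Snapped down with about 8 N; once its lip is up 8 mm it springs free and rests lip up about 11 mm.
- label_2 (a point): centre of the white bar-code label (62 x 15 mm) on the front wall of cover_2, facing the robot (towards the cover's -x); cover coordinates (-63, 0, 18.5) mm
- lip_2 (a point): middle of the lower front edge of cover_2's pry lip (46 mm wide, 3 mm thick, below the label); cover coordinates (-74, 0, 7) mm. Seated it is 7 mm above the plate, which reaches 12 mm further to the front; the gap below it is open back to the disc, so a wedge tip can go in 34 mm, tilting the cover up about its rear edge.
- cover_3: clear clip-on cover of the right mould (None: mould already open), green rim and grip, 131 x 100 mm, 0.09 kg. Origin at its underside, axes as the mould's; seated at mould (0, 0, 50) mm. Top at z 29 mm with an upright grip rib, 64 mm along x, 13 mm wide in y, up to z 59, centred at x -4.5. Snapped down with about 8 N; once its lip is up 8 mm it springs free and rests lip up about 11 mm.
- label_3 (a point): centre of the white bar-code label (62 x 15 mm) on the front wall of cover_3, facing the robot (towards the cover's -x); cover coordinates (-63, 0, 18.5) mm
- lip_3 (a point): middle of the lower front edge of cover_3's pry lip (46 mm wide, 3 mm thick, below the label); cover coordinates (-74, 0, 7) mm. Seated it is 7 mm above the plate, which reaches 12 mm further to the front; the gap below it is open back to the disc, so a wedge tip can go in 34 mm, tilting the cover up about its rear edge.
- scanner: grey hand scanner lying flat, 130 x 36 x 24 mm, 0.12 kg. Origin at the centre of its underside, x along it towards its amber window, z up. The beam leaves the window along +x and is always on; it reads a label from 20 to 150 mm away. Grip it across its 36 mm width (y) near the middle
- scan_window (a point): centre of the scanner's window; scanner coordinates (65, 0, 12) mm, axes as the scanner's
- lifter: yellow nylon wedge for prising, 145 x 22 x 22 mm, 0.08 kg, lying on its flat underside. Origin on the underside, x towards the thin tip (x +55), z up; 22 x 22 mm handle from x -90 to +10 with black ribs, then a smooth ramp falling from 20.5 mm high at x +10 to 2.5 mm at the tip. Grip it at about x -30, across y
- lifter_tip (a point): tip of the wedge, 1.5 mm above its underside; wedge coordinates (55, 0, 1.5) mm
- tool_mat: black rubber mat, 200 (x) x 300 (y) x 3 mm, fixed in front of the moulds; origin at the centre of its underside
- cutting_board: cream cutting board, fixed at the right; 235 mm (its x) by 339 mm (its y), lying with its y axis along the depth of the table (its x axis points to the robot's left). Origin at the centre of its underside. Top 14 mm high, black rubber strips along both long edges (|x| over 92 mm) 16 mm high
- peel_jar: open glass with carrot peel, 64 x 78 x 156 mm, stands near the moulds, a bystander; origin at the centre of its underside
- timer: white kitchen timer, 62 x 62 x 22 mm, stands near the moulds, a bystander; origin at the centre of its underside
- juice_bottle: small glass bottle, 66 x 67 x 183 mm, stands near the moulds, a bystander; origin at the centre of its underside

How it is judged:
On the way, in this order (a step that is already met when the one before it is completed fails the run):
1. the left mould's cover, still on, is read: label 20 to 150 mm before the window, its centre within 15 mm sideways and 9 mm up or down of the beam, beam within 40 degrees of square, for 1.5 s (x of label_1 in the frame of scan_window between 0.02 and 0.15 m and y of label_1 in the frame of scan_window between -0.015 and 0.015 m and z of label_1 in the frame of scan_window between -0.009 and 0.009 m and angle between the x axis of cover_1 and the x axis of scanner, either way round below 0.7 rad and distance between cover_1 and mould_1 below 0.053 m), for 1.5 s.
2. the middle mould's cover, still on, is read: label 20 to 150 mm before the window, its centre within 15 mm sideways and 9 mm up or down of the beam, beam within 40 degrees of square, for 1.5 s (x of label_2 in the frame of scan_window between 0.02 and 0.15 m and y of label_2 in the frame of scan_window between -0.015 and 0.015 m and z of label_2 in the frame of scan_window between -0.009 and 0.009 m and angle between the x axis of cover_2 and the x axis of scanner, either way round below 0.7 rad and distance between cover_2 and mould_2 below 0.053 m), for 1.5 s.
3. the right mould's cover, still on, is read: label 20 to 150 mm before the window, its centre within 15 mm sideways and 9 mm up or down of the beam, beam within 40 degrees of square, for 1.5 s (x of label_3 in the frame of scan_window between 0.02 and 0.15 m and y of label_3 in the frame of scan_window between -0.015 and 0.015 m and z of label_3 in the frame of scan_window between -0.009 and 0.009 m and angle between the x axis of cover_3 and the x axis of scanner, either way round below 0.7 rad and distance between cover_3 and mould_3 below 0.053 m), for 1.5 s.
4. every cover sprung free of its plungers: front lip raised more than 5 mm, cover still sitting over its own mould (z of lip_1 in the frame of mould_1 above 0.062 m and horizontal distance between cover_1 and mould_1 below 0.03 m and z of lip_2 in the frame of mould_2 above 0.062 m and horizontal distance between cover_2 and mould_2 below 0.03 m and z of lip_3 in the frame of mould_3 above 0.062 m and horizontal distance between cover_3 and mould_3 below 0.03 m), for 0.3 s.
At the end, for the whole second after the job is handed in: Every cover that was there lies flat (within 7 degrees) and at rest on the cutting board, its centre at least 12 mm inside the board's edges; scanner and wedge lie flat and at rest on the tool mat, their origins at least 15 mm inside its edges (x of cover_1 in the frame of cutting_board between -0.105 and 0.105 m and y of cover_1 in the frame of cutting_board between -0.155 and 0.155 m and z of cover_1 in the frame of cutting_board between 0.009 and 0.024 m and angle between each of cover_1, cover_2, cover_3's own z axis and vertical below 0.12 rad and linear speed of each of cover_1, cover_2, cover_3, scanner, lifter below 0.02 m/s and x of cover_2 in the frame of cutting_board between -0.105 and 0.105 m and y of cover_2 in the frame of cutting_board between -0.155 and 0.155 m and z of cover_2 in the frame of cutting_board between 0.009 and 0.024 m and x of cover_3 in the frame of cutting_board between -0.105 and 0.105 m and y of cover_3 in the frame of cutting_board between -0.155 and 0.155 m and z of cover_3 in the frame of cutting_board between 0.009 and 0.024 m and x of scanner in the frame of tool_mat between -0.085 and 0.085 m and y of scanner in the frame of tool_mat between -0.135 and 0.135 m and z of each of scanner, lifter in the frame of tool_mat below 0.02 m and angle between each of scanner, lifter's own z axis and vertical below 0.15 rad and x of lifter in the frame of tool_mat between -0.085 and 0.085 m and y of lifter in the frame of tool_mat between -0.135 and 0.135 m); the robot touches nothing.
It fails at once if fingers pulling or pressing on a cover that is still snapped down on its mould ((contact force between the fingers and cover_1 above 5 N and z of lip_1 in the frame of mould_1 below 0.061 m and horizontal distance between cover_1 and mould_1 below 0.03 m) or (contact force between the fingers and cover_2 above 5 N and z of lip_2 in the frame of mould_2 below 0.061 m and horizontal distance between cover_2 and mould_2 below 0.03 m) or (contact force between the fingers and cover_3 above 5 N and z of lip_3 in the frame of mould_3 below 0.061 m and horizontal distance between cover_3 and mould_3 below 0.03 m)).
It fails at once if a bystander (glass of peel, timer, bottle) shifted by more than 40 mm (distance of any of peel_jar, timer, juice_bottle from where it was at the start of the episode above 0.04 m).
Of cover_1, cover_2, cover_3 only 2 to 3 are there at a start; the rules pass over those that are not, and their reading is None.
At some moment in a run one of scanner, lifter may be knocked a few centimetres aside while the robot is not near it.
It also fails if it takes over 210 s, if anything falls off the work surface, if the arm or the gripper's body presses on something with over 40 N, if the wrist force passes 120 N, or if a joint passes its speed limit or range.

### The arm

A 6-joint arm with a two-finger parallel gripper is mounted at the origin on a cart in front of the work surface, level with it; the furniture and walls round the work are solid. World frame = base frame: x ahead of the robot, y to its left, z up, the work surface at z = 0. Lengths are in m, angles in rad, forces in N, time in s.
With the tool pointing down it reaches from about 0.25 to 0.775 m from the base axis. Payload 4 kg.
Tool frame: the origin (TCP) lies at the very end of the fingers, on their centre line; the grasp point (between the pads) lies 19 mm behind it (robot.pinch_z is the distance from the TCP to the grasp point, in m); z points along the fingers, y is the line along which they close (so a half turn about z gives the same grasp; the last joint's range is limited). The gripper opens to 94 mm and grips with 3 to 60 N. Pads are 16 mm wide; open, the fingers measure 119 mm over their backs; the gripper's body (75 mm by 177 mm) begins 78 mm behind the grasp point.
Start: joints at [-1.403, 0.087, 1.371, -0, 1.684, -0.103], TCP at [0.147, -0.53, 0.206] pointing down, gripper open.
Joint ranges: [-3.1, 3.1], [-0.76, 2.03], [0.27, 2.55], [-1.08, 4.22], [0.17, 2.65], [-2.57, 2.57]. Speed limits (rad/s): [2.79, 2.79, 3.14, 3.14, 3.14, 3.14].

### API

Orientations are given as [roll, pitch, yaw] about the fixed x, y, z axes, in that order (R = Rz(yaw) Ry(pitch) Rx(roll)).
In Python, from bench import robot gives the robot as it stands.
- The arm moves only by the tool arm_command, never from a script. Its argument "targets" is one flat list of numbers, 7 for each row, row after row: the turn, a rotation vector about the tool's x, y, z in degrees, then the shift along the tool's x, y, z in mm, then the closure, from -1 (fully open) to 1 (shut). In form: [ax, ay, az, x, y, z, hand, ax, ay, az, x, y, z, hand, ...]. A call has 1 to 20 rows; each row is the pose to reach, as a shift and turn from the pose commanded when the call began, along the tool's axes at that moment; what a row does not reach only later rows make up. A row lasts 1/10 s, in which the tool goes at most 50 mm and 8.59 degrees, less where a joint would pass 70% of its speed; a pose out of reach is approached as far as the arm can. A call with a gripper value outside its range is refused whole. The fingers move at their own pace and stop on an object; the grip force is fixed at half the most. Time passes only in rows, so rows that repeat a pose let the fingers close. It gives the time, the measured TCP pose, the force, the opening and the grip force at its end, in the units of the state.
- robot.get_obs(): the state, without advancing time (a new reading comes with each control period).
- robot.snapshot(name): name is "side" or "top" or "wrist"; returns a dict with "color" (400x640x3 uint8, red, green, blue), "range_z" (400x640 float32, m along the optical axis (not along the pixel's ray), 0 where there is no reading), "fx", "fy", "cx", "cy" (pixels), "dist_coeffs" ([k1, k2, p1, p2, k3] as OpenCV has them; the pictures are not rectified), "T" (4x4, takes a point from camera to world coordinates); the wrist camera has in their place "T_tool_cam" (4x4, takes a point from camera to tool coordinates, whose origin is the TCP and whose axes are the flange's). Camera axes: x right, y down, z forward; pixel columns grow to the right and rows downward; lengths in m; the calibration is good to about 2 mm. A picture is of the moment at which its call begins: read the wrist's pose just before it.
- robot.close_job(): hands the job in; it is judged then, once.
The state is a dict: "time": time; "joint_positions": joint angles; "qvel": joint speeds; "joint_torque": joint torques, N m; "tool_pos": TCP position; "ee_rot": TCP orientation; "wrist_force": force on the tool from outside, world axes, zero at the start; "wrist_torque": the same for the moment, N m; "width": finger opening in m; "finger_force": force on a finger pad.
Only numpy, scipy, OpenCV 4.12 (cv2) and the standard library are available. Lean on these libraries where they do the work, as an engineer would, in place of code of your own. Each camera call takes 0.05 s, during which the arm holds its last target. There are 200 camera calls.

## Working session

There is one attempt and no reset: what is moved stays moved. The work goes in short steps, Python scripts to look and compute and a tool call to move; the robot and the scene stay as the last step left them, time stands still between calls to the robot, and variables do not carry over. Pictures are saved under pics/ and viewed, at most 14 in all, crops included, and the job is handed in when it is done.

Besides the shell and the picture viewer there is one more tool, called after "Emit:" as name(argument=value, ...), one argument or row to a line, values as JSON. arm_command: Moves the arm, as the interface text tells. Its arguments: {"type":"object","properties":{"targets":{"type":"array"}},"required":["targets"]}

```bash
mkdir -p pics
cat > h.py <<'E'
import numpy as np,cv2
from bench import robot
from scipy.spatial.transform import Rotation as R
def snap(n,f=None):
    o=robot.get_obs(); s=robot.snapshot(n)
    if n=='wrist':
        T=np.eye(4);T[:3,:3]=rot(o);T[:3,3]=o['tool_pos'];s['T']=T@np.array(s['T_tool_cam'])
    if f: cv2.imwrite('pics/'+f,s['color'][:,:,::-1]); np.savez('pics/'+f+'.npz',**s)
    return s
def rot(o):
    r=np.array(o['ee_rot']); return r if r.shape==(3,3) else R.from_euler('xyz',r).as_matrix()
def cloud(s):
    z=s['range_z'];h,w=z.shape
    u,v=np.meshgrid(np.arange(w),np.arange(h))
    K=np.array([[s['fx'],0,s['cx']],[0,s['fy'],s['cy']],[0,0,1.]])
    p=cv2.undistortPoints(np.stack([u,v],-1).reshape(-1,1,2).astype(float),K,np.array(s['dist_coeffs'])).reshape(h,w,2)
    c=np.dstack([p*z[...,None],z]); T=np.array(s['T'])
    return c@T[:3,:3].T+T[:3,3]
def pix(s,P):
    T=np.linalg.inv(np.array(s['T']));K=np.array([[s['fx'],0,s['cx']],[0,s['fy'],s['cy']],[0,0,1.]])
    rv=cv2.Rodrigues(T[:3,:3])[0]
    return cv2.projectPoints(np.array(P,float).reshape(-1,1,3),rv,T[:3,3],K,np.array(s['dist_coeffs']))[0].reshape(-1,2)
def plan(pos,Rm,base=None):
    "rotvec deg, shift mm in current tool axes"
    o=robot.get_obs();R0=rot(o);p0=np.array(o['tool_pos'])
    return np.round(np.degrees(R.from_matrix(R0.T@Rm).as_rotvec()),1),np.round(R0.T@(np.array(pos)-p0)*1000,1)
E
python3 - <<'E'
from h import *
o=robot.get_obs();print({k:np.round(v,3) for k,v in o.items()})
for n in('top','side'):
    s=snap(n,n+'0.png');print(n,np.round(s['T'],3),s['fx'])
E
```

```text
{'time': np.float64(0.0), 'joint_positions': array([-1.403,  0.088,  1.372, -0.   ,  1.684, -0.103]), 'qvel': array([-0.001, -0.001, -0.   ,  0.001,  0.001, -0.002]), 'joint_torque': array([ 1.0000e-03, -3.4018e+01, -3.0242e+01,  7.2000e-02,  3.3000e-02,
       -0.0000e+00]), 'tool_pos': array([ 0.147, -0.529,  0.204]), 'ee_rot': array([-3.14 , -0.   ,  0.271]), 'wrist_force': array([-0.018,  0.097,  0.119]), 'wrist_torque': array([ 0.057,  0.016, -0.027]), 'finger_force': np.float64(0.0), 'width': np.float64(0.094)}
top [[ 0.009 -0.98   0.198  0.273]
 [-1.    -0.007  0.014  0.027]
 [-0.013 -0.199 -0.98   1.55 ]
 [ 0.     0.     0.     1.   ]] 470.7269312075402
side [[-0.911 -0.265  0.317  0.26 ]
 [-0.413  0.572 -0.709  0.797]
 [ 0.007 -0.776 -0.63   0.744]
 [ 0.     0.     0.     1.   ]] 375.99266799021234
```

View pics/top0.png

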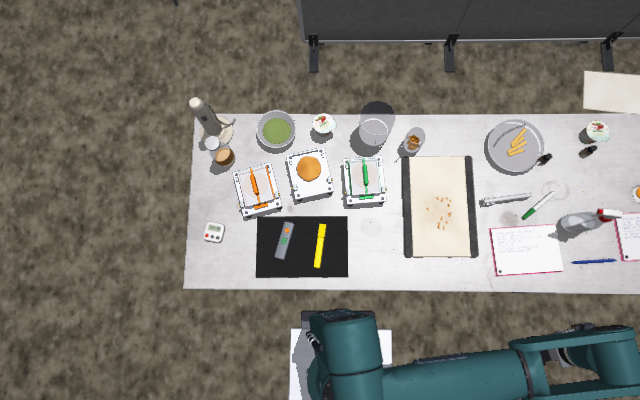

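View pics/side0.png

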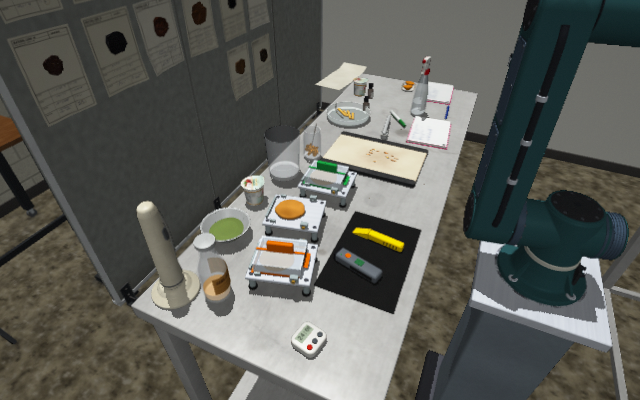

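Top view: covers are on the left mould (257,190, orange) and the right mould (364,180, green). The middle mould (309,172) is open. The scanner is at (285,240), the wedge at (320,246) and the board at (440,207).

Run:
```python
import cv2
a=cv2.imread('pics/top0.png')[145:285,190:390]
cv2.imwrite('pics/c0.png',cv2.resize(a,(800,560),interpolation=cv2.INTER_CUBIC))
```

```text
(no output)
```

View pics/c0.png

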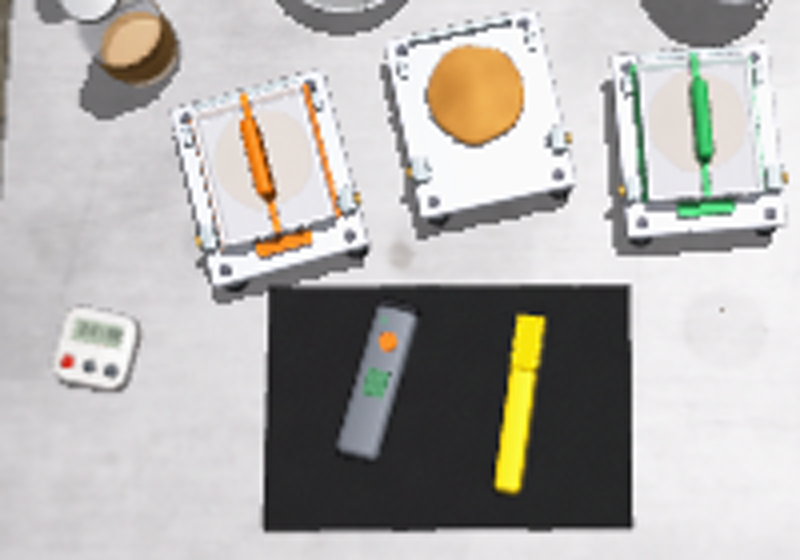

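The crop shows the wedge's ramp at its far end, (530,315), so the tip points away from the robot. The scanner runs from (395,308) to (358,455), probably with its window at the far end. I'll fit the poses from depth.

Run:
```python
from h import *
s=dict(np.load('pics/top0.png.npz'));C=cloud(s);col=s['color'].astype(int)
def rect(m,n):
    P=C[m];r=cv2.minAreaRect((P[:,:2]*1000).astype(np.float32));print(n,len(P),np.round(r[0],1),np.round(r[1],1),round(r[2],1),'z',np.round(np.percentile(P[:,2],[5,50,95])*1000,1))
    b=cv2.boxPoints(r);print('   ',np.round(b).tolist())
u,v=np.meshgrid(np.arange(640),np.arange(400))
def box(x0,y0,x1,y1): return (u>=x0)&(u<=x1)&(v>=y0)&(v<=y1)
z=C[...,2]
for n,b in {'m1':(228,158,288,220),'m2':(284,144,337,205),'m3':(338,150,392,212)}.items():
    rect(box(*b)&(z>.040)&(z<.06),n)
    rect(box(*b)&(z>.09)&(z<.115),n+'rib')
r,g,bl=col[...,0],col[...,1],col[...,2]
rect(box(255,215,350,280)&(r>150)&(g>130)&(bl<90),'lifter')
rect(box(270,218,300,265)&(np.maximum(np.maximum(r,g),bl)>70)&(z>.012),'scanner')
rect(box(250,212,352,280)&(r<60)&(z<.012),'mat')
rect(box(400,150,480,262)&(z>.009)&(z<.024),'board')
rect(box(203,218,226,246)&(z>.014)&(z<.03),'timer')
for P in [(413,143),(225,155),(374,118)]: 
    w=z[P[1]-22:P[1]+22,P[0]-18:P[0]+18];print(P,np.round(C[P[1],P[0]],3),w.max())
```

```text
m1 730 [598.5 272.5] [194.  199.8] 0.3 z [44.5 50.4 58.1]
    [[501.0, 372.0], [502.0, 172.0], [696.0, 173.0], [695.0, 373.0]]
m1rib 92 [594.8 274.9] [62.2 13.2] 16.3 z [ 93.8 106.5 112.4]
    [[563.0, 273.0], [567.0, 260.0], [627.0, 277.0], [623.0, 290.0]]
m2 1487 [663.5 105.4] [190.5 133.6] 12.1 z [44.7 51.  59. ]
    [[556.0, 151.0], [584.0, 20.0], [771.0, 60.0], [743.0, 191.0]]Traceback (most recent call last):
  File "<stdin>", line 11, in <module>
  File "<stdin>", line 4, in rect
    return _quantile_unchecked(
        a, q, axis, out, overwrite_input, method, keepdims, weights)
    return _ureduce(a,
                    func=_quantile_ureduce_func,
    ...<5 lines>...
                    overwrite_input=overwrite_input,
                    method=method)
    r = func(a, **kwargs)
    result = _quantile(arr,
                       quantiles=q,
    ...<2 lines>...
                       out=out,
                       weights=wgt)
    slices_having_nans = np.isnan(arr[-1, ...])
                                  ~~~^^^^^^^^^
IndexError: index -1 is out of bounds for axis 0 with size 0
```

Run:
```python
from h import *
s=dict(np.load('pics/top0.png.npz'));C=cloud(s);col=s['color'].astype(int)
def rect(m,n):
    k,l,st,_=cv2.connectedComponentsWithStats(cv2.morphologyEx(m.astype(np.uint8),cv2.MORPH_CLOSE,np.ones((3,3))))
    m=m&(l==1+np.argmax(st[1:,4]))
    P=C[m];r=cv2.minAreaRect((P[:,:2]*1000).astype(np.float32));print(n,len(P),np.round(r[0],1),np.round(r[1],1),round(r[2],1),'z',np.round(np.percentile(P[:,2],[5,50,95])*1000,1))
u,v=np.meshgrid(np.arange(640),np.arange(400))
def box(x0,y0,x1,y1): return (u>=x0)&(u<=x1)&(v>=y0)&(v<=y1)
z=C[...,2]
for n,b in {'m1':(228,158,288,220),'m2':(284,144,337,205),'m3':(338,150,392,212)}.items():
    rect(box(*b)&(z>.043)&(z<.068),n)
    rect(box(*b)&(z>.043)&(z<.053),n+'b')
    if n!='m2': rect(box(*b)&(z>.09)&(z<.115),n+'rib')
r,g,bl=col[...,0],col[...,1],col[...,2]
rect(box(255,215,350,280)&(r>150)&(g>130)&(bl<90),'lifter')
rect(box(270,218,300,265)&(np.maximum(np.maximum(r,g),bl)>70)&(z>.012),'scanner')
rect(box(250,212,352,280)&(r<60)&(z<.012),'mat')
rect(box(400,150,480,262)&(z>.009)&(z<.024),'board')
rect(box(203,218,226,246)&(z>.014)&(z<.03),'timer')
for P in [(413,143),(225,155),(374,118)]: 
    w=z[P[1]-22:P[1]+22,P[0]-18:P[0]+18];print(P,np.round(C[P[1],P[0]],3),w.max())
```

```text
m1 782 [591.5 274.4] [155.  135.2] 16.0 z [45.2 51.2 63.8]
m1b 223 [531.4 256.6] [ 29.9 129.4] 16.1 z [44.6 48.9 52.1]
m1rib 92 [594.8 274.9] [62.2 13.2] 16.3 z [ 93.8 106.5 112.4]
m2 1777 [646.7 102.3] [155.  134.6] 13.5 z [45.4 52.4 63.7]
m2b 943 [646.6 102.7] [155.2 129.7] 13.2 z [44.5 49.1 52.5]
m3 789 [624.8 -76.9] [155.1 133.7] 5.1 z [45.5 51.8 64.3]
m3b 329 [624.9 -76.5] [155.2 129.2] 4.8 z [44.9 49.2 52.4]
m3rib 90 [627.3 -76.3] [62.2 13.6] 6.2 z [ 94.2 107.  112.8]
lifter 286 [376.1  63. ] [213.8  48.9] 6.4 z [ 7.9 22.4 29. ]
scanner 405 [358.4 141.1] [265.5 106.1] 31.3 z [20.6 26.2 32.6]
mat 4618 [408.6 126.4] [197.2 298.7] 0.6 z [-2.8  2.9  8.3]
board 6727 [ 545.6 -322. ] [345.4 246.8] 1.4 z [10.1 14.8 20.3]
timer 313 [454.5 413.9] [62.4 60.6] 76.1 z [14.9 18.9 24.7]
(413, 143) [ 0.731 -0.229  0.106] 1.5501065873673427
(225, 155) [0.688 0.369 0.108] 1.5501065873673427
(374, 118) [ 0.85  -0.115  0.012] 1.5501065873673427
```

```bash
cat >> h.py <<'E'
def down(yaw): return R.from_euler('xyz',[180,0,yaw],degrees=True).as_matrix()
def pr(*a,**k):
    r,t=plan(*a,**k);print('turn',r.tolist(),'shift',t.tolist())
E
python3 - <<'E'
from h import *
pr([.37,.10,.32],down(-10))
s=robot.snapshot('wrist');print(np.round(s['T_tool_cam'],3),s['fx'])
E
```

```text
turn [-0.1, 0.0, 25.5] shift [383.2, -547.1, -114.4]
[[ 0.    -0.967 -0.256  0.074]
 [ 1.     0.    -0.    -0.   ]
 [ 0.    -0.256  0.967 -0.179]
 [ 0.     0.     0.     1.   ]] 302.27315127709755
```

Emit:
arm_command(
  targets=[0, 0, 25.5, 383, -547, -114, -1, 0, 0, 25.5, 383, -547, -114, -1, 0, 0, 25.5, 383, -547, -114, -1, 0, 0, 25.5, 383, -547, -114, -1, 0, 0, 25.5, 383, -547, -114, -1, 0, 0, 25.5, 383, -547, -114, -1, 0, 0, 25.5, 383, -547, -114, -1, 0, 0, 25.5, 383, -547, -114, -1, 0, 0, 25.5, 383, -547, -114, -1, 0, 0, 25.5, 383, -547, -114, -1, 0, 0, 25.5, 383, -547, -114, -1, 0, 0, 25.5, 383, -547, -114, -1, 0, 0, 25.5, 383, -547, -114, -1, 0, 0, 25.5, 383, -547, -114, -1, 0, 0, 25.5, 383, -547, -114, -1, 0, 0, 25.5, 383, -547, -114, -1, 0, 0, 25.5, 383, -547, -114, -1, 0, 0, 25.5, 383, -547, -114, -1],
)

```text
time: 1.95
tool_pos: [0.3696, 0.0984, 0.3193]
ee_rot: [3.141, 0.0, -0.177]
wrist_force: [-0.7, -0.5, -0.1]
width: 0.0939
finger_force: 0.0
```

Run:
```python
from h import *
o=robot.get_obs();print(o['time'],o['tool_pos'],o['ee_rot'],o['joint_positions'])
s=snap('wrist','w1.png')
cv2.imwrite('pics/w1b.png',cv2.resize(s['color'][:,:,::-1],(800,500),interpolation=cv2.INTER_CUBIC))
```

```text
1.95 [0.36956139 0.09836602 0.31930904] [ 3.14120112e+00  3.10893606e-05 -1.76741939e-01] [ 1.11930782e-01 -2.80437188e-01  1.48315523e+00 -3.92812902e-04
  1.93901585e+00  1.85932767e+00]
```

View pics/w1b.png

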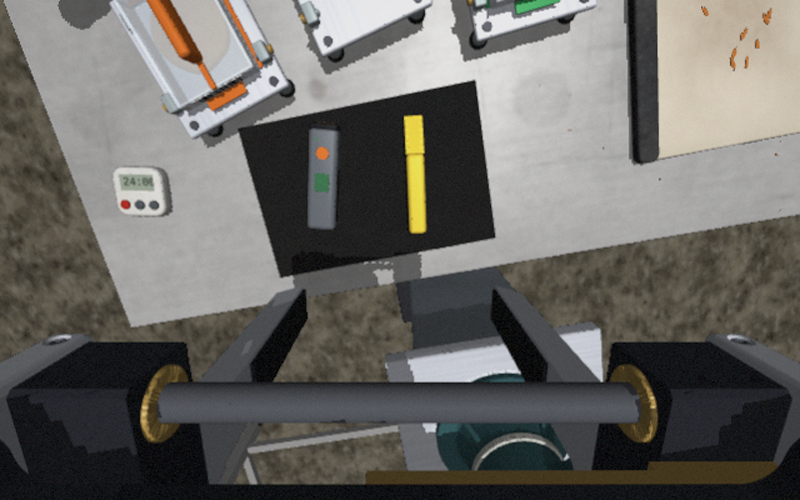

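Wrist view (shown at 1.25x): the scanner runs from (323,129) to (321,229) and the wedge from (414,117) to (418,232). I'll measure both and enlarge the scanner.

Run:
```python
from h import *
s=dict(np.load('pics/w1.png.npz'));C=cloud(s);col=s['color'].astype(int)
u,v=np.meshgrid(np.arange(640),np.arange(400))
z=C[...,2];mx=col.max(2);r,g,b=[col[...,i] for i in range(3)]
def plane(m,zz,n):
    k,l,st,_=cv2.connectedComponentsWithStats(m.astype(np.uint8)); m=l==1+np.argmax(st[1:,4])
    s2=dict(s);T=np.array(s['T']); # intersect rays with plane zz
    s2['range_z']=np.ones((400,640),np.float32);D=cloud(s2)-T[:3,3]
    P=T[:3,3]+D*((zz-T[2,3])/D[...,2])[...,None]
    q=cv2.minAreaRect((P[m][:,:2]*1000).astype(np.float32));print(n,m.sum(),np.round(q[0],1),np.round(q[1],1),round(q[2],1),'depth z',np.round(np.percentile(C[m][:,2],[10,50,90]),3),np.round(np.median(C[m],0),3));return P
box=(u>235)&(u<280)&(v>98)&(v<190)
P=plane(box&(mx>62),.027,'scanner')
box=(u>315)&(u<350)&(v>85)&(v<195)
plane(box&(r>120)&(b<110),.025,'lifter')
for zz in(.027,.003): pass
a=s['color'][92:195,235:352,::-1];cv2.imwrite('pics/c1.png',cv2.resize(a,None,fx=5.5,fy=5.5,interpolation=cv2.INTER_CUBIC))
```

```text
scanner 1810 [426.3 184. ] [ 34.7 121.7] 75.0 depth z [0.025 0.027 0.028] [0.429 0.183 0.027]
lifter 1338 [410.9  69.9] [ 22.9 142.5] 82.7 depth z [0.009 0.024 0.026] [0.417 0.069 0.024]
```

View pics/c1.png

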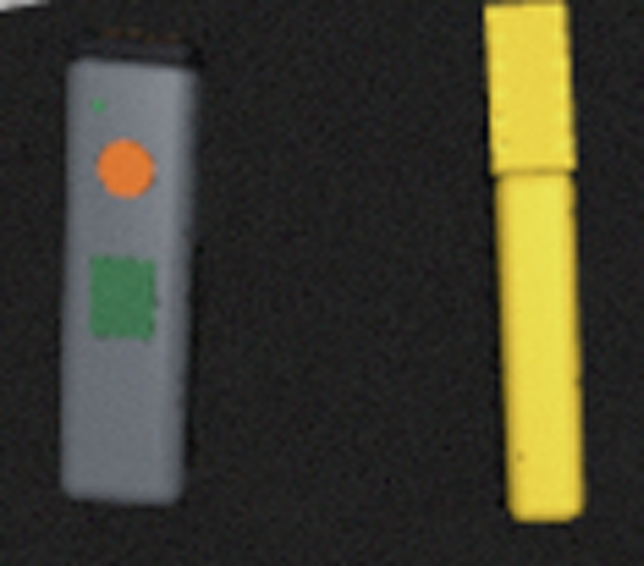

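Run:
```python
from h import *
o=robot.get_obs();print(o['tool_pos'],o['time'])
pr([.430,.183,.08],down(-15));pr([.430,.183,.006],down(-15))
s=dict(np.load('pics/w1.png.npz'));C=cloud(s)
for p in [(332,96),(333,110),(334,125),(335,150),(337,180)]: print(p,np.round(C[p[1],p[0]],3))
```

```text
[0.36962079 0.09842946 0.31939209] 2.0
turn [0.0, -0.0, 4.9] shift [44.5, -93.9, 239.4]
turn [0.0, -0.0, 4.9] shift [44.5, -93.9, 313.4]
(332, 96) [0.477 0.059 0.007]
(333, 110) [0.456 0.061 0.016]
(334, 125) [0.434 0.063 0.023]
(335, 150) [0.396 0.068 0.024]
(337, 180) [0.349 0.073 0.024]
```

Emit:
arm_command(
  targets=[0, 0, 5, 44, -94, 240, -1, 0, 0, 5, 44, -94, 240, -1, 0, 0, 5, 44, -94, 240, -1, 0, 0, 5, 44, -94, 240, -1, 0, 0, 5, 44, -94, 240, -1, 0, 0, 5, 44, -94, 240, -1, 0, 0, 5, 44, -94, 240, -1, 0, 0, 5, 44, -94, 265, -1, 0, 0, 5, 44, -94, 290, -1, 0, 0, 5, 44, -94, 305, -1, 0, 0, 5, 44, -94, 313, -1, 0, 0, 5, 44, -94, 313, -1, 0, 0, 5, 44, -94, 313, 0.3, 0, 0, 5, 44, -94, 313, 0.3, 0, 0, 5, 44, -94, 313, 1, 0, 0, 5, 44, -94, 313, 1, 0, 0, 5, 44, -94, 313, 1, 0, 0, 5, 44, -94, 313, 1, 0, 0, 5, 44, -94, 313, 1],
)

```text
time: 3.9
tool_pos: [0.4294, 0.1845, 0.0064]
ee_rot: [3.141, 0.0, -0.261]
wrist_force: [-0.0, 0.1, -0.4]
width: 0.0414
finger_force: 0.0
```

Emit:
arm_command(
  targets=[0, 0, 0, 0, 0, 0, 1, 0, 0, 0, 0, 0, 0, 1, 0, 0, 0, 0, 0, 0, 1, 0, 0, 0, 0, 0, 0, 1, 0, 0, 0, 0, 0, 0, 1, 0, 0, 0, 0, 0, -30, 1, 0, 0, 0, 0, 0, -80, 1, 0, 0, 0, 0, 0, -80, 1, 0, 0, 0, 0, 0, -80, 1],
)

```text
time: 4.8
tool_pos: [0.4303, 0.1848, 0.0876]
ee_rot: [-3.14, -0.003, -0.261]
wrist_force: [-0.2, 0.1, -2.3]
width: 0.0356
finger_force: 30.0
```

Run:
```python
from h import *
o=robot.get_obs();print(o['tool_pos'],o['ee_rot'],o['width'],o['finger_force'])
s=snap('wrist','w2.png');s2=snap('top','t2.png');C=cloud(s2)
a=s['color'][:,:,::-1];cv2.imwrite('pics/w2b.png',cv2.resize(a,(800,500)))
```

```text
[0.43031534 0.18477677 0.08759497] [-3.14004386e+00 -2.56559448e-03 -2.61468668e-01] 0.03560602251703464 29.998716115951538
```

View pics/w2b.png

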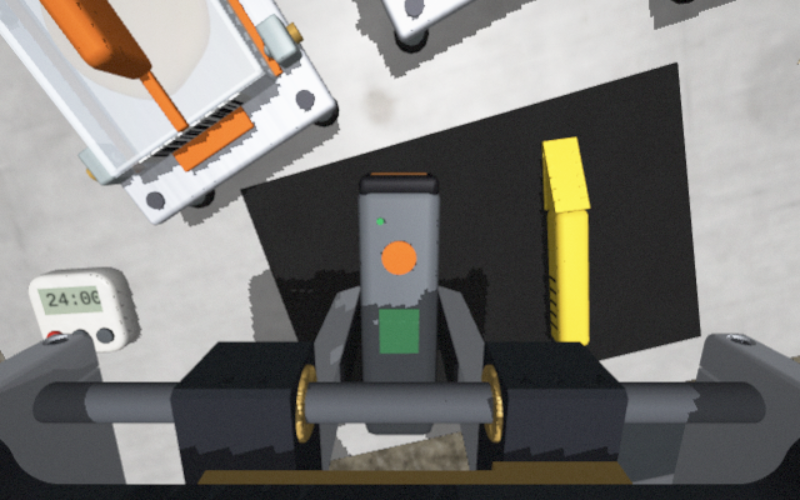

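The scanner is held straight, window forward at (399,175). The lip of cover 1 is visible with its front edge around (222,148).

```bash
cat >> h.py <<'E'
def ray(s,uv,zz):
    K=np.array([[s['fx'],0,s['cx']],[0,s['fy'],s['cy']],[0,0,1.]]);T=np.array(s['T'])
    p=cv2.undistortPoints(np.array(uv,float).reshape(-1,1,2),K,np.array(s['dist_coeffs'])).reshape(-1,2)
    d=np.c_[p,np.ones(len(p))]@T[:3,:3].T
    return T[:3,3]+d*((zz-T[2,3])/d[:,2])[:,None]
E
python3 - <<'E'
from h import *
s=dict(np.load('pics/w2.png.npz'));C=cloud(s)
P=C[155:270,292:345].reshape(-1,3);P=P[(P[:,2]>.09)&(P[:,2]<.125)]
A=np.c_[P[:,:2],np.ones(len(P))];c=np.linalg.lstsq(A,P[:,2],rcond=None)[0];print('slope',c[:2],'z med',np.median(P[:,2]),len(P))
e=ray(s,np.array([[192,170],[253,125]])/1.25,.060);print('lip front',np.round(e,4),np.degrees(np.arctan2(*(e[1]-e[0])[[1,0]]))+90)
m=np.array([.5996,.2765]);x=np.array([np.cos(np.radians(16.1)),np.sin(np.radians(16.1))]);print('pred lip',m-.074*x,e.mean(0))
w=ray(s,np.array([[362,185],[437,185]])/1.25,.100);print('window sides',w)
E
```

```text
slope [-0.00268576 -0.00061225] z med 0.10837991459853091 6077
lip front [[0.5216 0.275  0.06  ]
 [0.5347 0.2353 0.06  ]] 18.249309655255885
pred lip [0.52850234 0.25597872] [0.5281469  0.25516391 0.06      ]
window sides [[0.49251206 0.18455285 0.1       ]
 [0.48406574 0.15292756 0.1       ]]
```

Run:
```python
from h import *
pr([.400,.219,.0605],down(16.1))
```

```text
turn [0.1, 0.2, -31.1] shift [-36.3, -26.4, 24.3]
```

Emit:
arm_command(
  targets=[0, 0, -31, -36, -26, 24, 1, 0, 0, -31, -36, -26, 24, 1, 0, 0, -31, -36, -26, 24, 1, 0, 0, -31, -36, -26, 24, 1, 0, 0, -31, -36, -26, 24, 1, 0, 0, -31, -36, -26, 24, 1, 0, 0, -31, -36, -26, 24, 1, 0, 0, -31, -36, -26, 24, 1],
)

```text
time: 5.7
tool_pos: [0.4013, 0.2187, 0.0621]
ee_rot: [3.141, 0.001, 0.278]
wrist_force: [1.0, 0.0, -2.4]
width: 0.0358
finger_force: 30.0
```

```bash
cat > chk.py <<'E'
from h import *
import sys
m=np.array([float(sys.argv[1]),float(sys.argv[2])]);a=np.radians(float(sys.argv[3]))
L=np.r_[m-.063*np.array([np.cos(a),np.sin(a)]),.0685]
o=robot.get_obs();T=rot(o);p=np.array(o['tool_pos'])
d=T.T@(L-p);print(o['tool_pos'],o['ee_rot'],'beam x %.1f y %.1f z %.1f mm'%(1000*d[0]-65,-1000*d[1],-1000*d[2]-8.8))
E
python3 chk.py .5996 .2765 16.1
python3 - <<'E'
from h import *
s=snap('wrist','w3.png')
cv2.imwrite('pics/w3b.png',cv2.resize(s['color'][:,:,::-1],(800,500)))
E
```

```text
[0.40127137 0.21872281 0.06208515] [3.14143153e+00 6.95152877e-04 2.78491843e-01] beam x 78.6 y 0.9 z -2.3 mm
```

View pics/w3b.png

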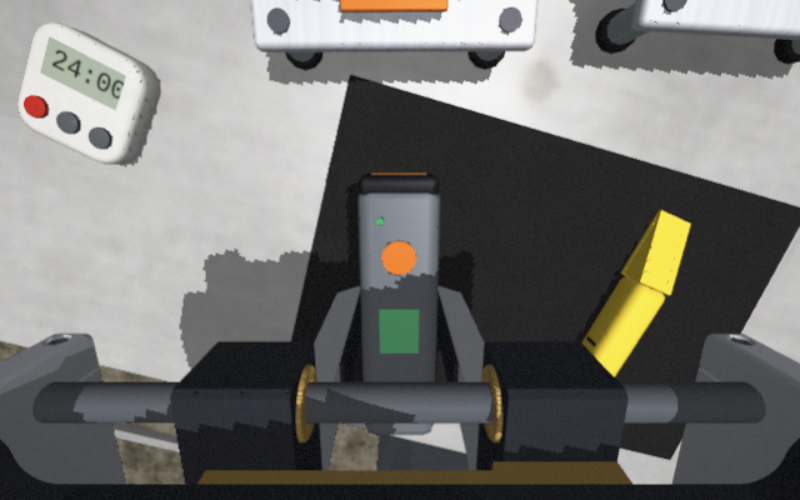

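The scanner is square and centred on the label, with the lip's middle at (394,5). I'll go down 2 mm and hold.

Emit:
arm_command(
  targets=[0, 0, 0, 0, 0, 2, 1, 0, 0, 0, 0, 0, 2, 1, 0, 0, 0, 0, 0, 2, 1, 0, 0, 0, 0, 0, 2, 1, 0, 0, 0, 0, 0, 2, 1, 0, 0, 0, 0, 0, 2, 1, 0, 0, 0, 0, 0, 2, 1, 0, 0, 0, 0, 0, 2, 1, 0, 0, 0, 0, 0, 2, 1, 0, 0, 0, 0, 0, 2, 1, 0, 0, 0, 0, 0, 2, 1, 0, 0, 0, 0, 0, 2, 1, 0, 0, 0, 0, 0, 2, 1, 0, 0, 0, 0, 0, 2, 1, 0, 0, 0, 0, 0, 2, 1, 0, 0, 0, 0, 0, 2, 1, 0, 0, 0, 0, 0, 2, 1, 0, 0, 0, 0, 0, 2, 1, 0, 0, 0, 0, 0, 2, 1, 0, 0, 0, 0, 0, 2, 1],
)

```text
time: 7.75
tool_pos: [0.4014, 0.2189, 0.0604]
ee_rot: [3.142, 0.0, 0.28]
wrist_force: [0.4, 1.0, -1.0]
width: 0.0359
finger_force: 30.0
```

Emit:
arm_command(
  targets=[0, 0, 0, 0, 0, 0, 1, 0, 0, 0, 0, 0, 0, 1, 0, 0, 0, 0, 0, 0, 1, 0, 0, 0, 0, 0, 0, 1],
)

```text
time: 8.15
tool_pos: [0.4014, 0.2189, 0.0605]
ee_rot: [3.142, -0.0, 0.28]
wrist_force: [0.4, -0.1, -1.6]
width: 0.036
finger_force: 30.0
```

```bash
python3 chk.py .5996 .2765 16.1
python3 - <<'E'
from h import *
pr([.426,-.095,.0605],down(5.2))
E
```

```text
[0.40142925 0.21892124 0.06046204] [ 3.14150228e+00 -4.00018102e-05  2.79565078e-01] beam x 78.4 y 0.6 z -0.8 mm
turn [0.0, -0.0, 10.8] shift [-63.0, 308.5, -0.0]
```

Emit:
arm_command(
  targets=[0, 0, 11, -63, 308, 0, 1, 0, 0, 11, -63, 308, 0, 1, 0, 0, 11, -63, 308, 0, 1, 0, 0, 11, -63, 308, 0, 1, 0, 0, 11, -63, 308, 0, 1, 0, 0, 11, -63, 308, 0, 1, 0, 0, 11, -63, 308, 0, 1, 0, 0, 11, -63, 308, 0, 1, 0, 0, 11, -63, 308, 0, 1, 0, 0, 11, -63, 308, 0, 1, 0, 0, 11, -63, 308, 0, 1],
)

```text
time: 9.25
tool_pos: [0.4258, -0.0933, 0.0604]
ee_rot: [-3.141, 0.0, 0.09]
wrist_force: [0.2, -0.5, -1.6]
width: 0.036
finger_force: 30.0
```

```bash
python3 chk.py .633 -.076 5.2
python3 - <<'E'
from h import *
s=snap('wrist','w4.png')
cv2.imwrite('pics/w4b.png',cv2.resize(s['color'][:,:,::-1],(800,500)))
E
```

```text
[ 0.42580126 -0.09327378  0.06041614] [-3.14140382e+00  6.88221838e-05  8.97227229e-02] beam x 79.9 y -1.4 z -0.7 mm
```

View pics/w4b.png

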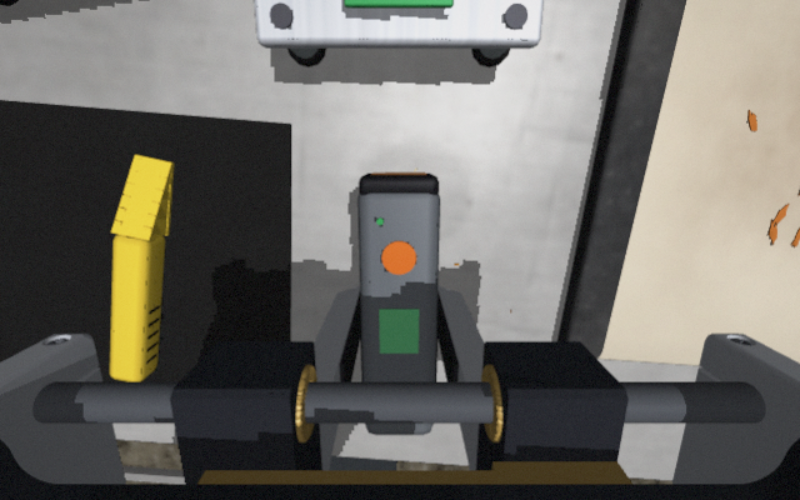

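The scanner is square and centred on cover 3, with the lip's middle at (398,5). Hold.

Emit:
arm_command(
  targets=[0, 0, 0, 0, 0, 0, 1, 0, 0, 0, 0, 0, 0, 1, 0, 0, 0, 0, 0, 0, 1, 0, 0, 0, 0, 0, 0, 1, 0, 0, 0, 0, 0, 0, 1, 0, 0, 0, 0, 0, 0, 1, 0, 0, 0, 0, 0, 0, 1, 0, 0, 0, 0, 0, 0, 1, 0, 0, 0, 0, 0, 0, 1, 0, 0, 0, 0, 0, 0, 1, 0, 0, 0, 0, 0, 0, 1, 0, 0, 0, 0, 0, 0, 1, 0, 0, 0, 0, 0, 0, 1, 0, 0, 0, 0, 0, 0, 1, 0, 0, 0, 0, 0, 0, 1, 0, 0, 0, 0, 0, 0, 1, 0, 0, 0, 0, 0, 0, 1, 0, 0, 0, 0, 0, 0, 1, 0, 0, 0, 0, 0, 0, 1, 0, 0, 0, 0, 0, 0, 1],
)

```text
time: 11.3
tool_pos: [0.4258, -0.0945, 0.0604]
ee_rot: [3.142, 0.0, 0.088]
wrist_force: [-0.2, -0.6, -1.0]
width: 0.0357
finger_force: 30.0
```

Emit:
arm_command(
  targets=[0, 0, 0, 0, 0, 0, 1, 0, 0, 0, 0, 0, 0, 1, 0, 0, 0, 0, 0, 0, 1, 0, 0, 0, 0, 0, 0, 1],
)

```text
time: 11.7
tool_pos: [0.4259, -0.0945, 0.0605]
ee_rot: [3.141, -0.0, 0.088]
wrist_force: [0.8, 0.6, -0.9]
width: 0.0357
finger_force: 30.0
```

Run:
```python
from h import *
pr([.42,.20,.0605],down(-10));pr([.42,.20,.0065],down(-10))
```

```text
turn [0.0, -0.0, 15.0] shift [19.9, -293.9, -0.0]
turn [0.0, -0.0, 15.0] shift [19.9, -293.9, 54.0]
```

Emit:
arm_command(
  targets=[0, 0, 15, 20, -294, 0, 1, 0, 0, 15, 20, -294, 0, 1, 0, 0, 15, 20, -294, 0, 1, 0, 0, 15, 20, -294, 0, 1, 0, 0, 15, 20, -294, 0, 1, 0, 0, 15, 20, -294, 0, 1, 0, 0, 15, 20, -294, 0, 1, 0, 0, 15, 20, -294, 0, 1, 0, 0, 15, 20, -294, 0, 1, 0, 0, 15, 20, -294, 25, 1, 0, 0, 15, 20, -294, 45, 1, 0, 0, 15, 20, -294, 53, 1, 0, 0, 15, 20, -294, 53, 1, 0, 0, 15, 20, -294, 53, 1, 0, 0, 15, 20, -294, 53, 0.1, 0, 0, 15, 20, -294, 53, 0.1, 0, 0, 15, 20, -294, 53, -0.2, 0, 0, 15, 20, -294, 53, -0.2, 0, 0, 15, 20, -294, 53, -0.2, 0, 0, 15, 20, -294, 53, -0.2],
)

```text
time: 13.7
tool_pos: [0.4201, 0.2002, 0.0075]
ee_rot: [3.142, -0.0, -0.174]
wrist_force: [-0.2, -0.5, 0.1]
width: 0.0562
finger_force: 0.0
```

Run:
```python
from h import *
o=robot.get_obs();print(o['tool_pos'],o['width'],o['finger_force'])
pr([.40,.15,.15],down(-7))
```

```text
[0.42007823 0.20016414 0.00746708] 0.0562158843182515 0.0
turn [0.0, -0.0, -3.0] shift [-11.1, 52.9, -142.5]
```

Now up, and look at the wedge.

Emit:
arm_command(
  targets=[0, 0, 0, 0, 0, -50, -0.2, 0, 0, -3, -11, 53, -142, -1, 0, 0, -3, -11, 53, -142, -1, 0, 0, -3, -11, 53, -142, -1, 0, 0, -3, -11, 53, -142, -1, 0, 0, -3, -11, 53, -142, -1, 0, 0, -3, -11, 53, -142, -1],
)

```text
time: 14.4
tool_pos: [0.3989, 0.15, 0.1471]
ee_rot: [3.14, 0.004, -0.121]
wrist_force: [0.6, -0.1, 0.4]
width: 0.0937
finger_force: 0.0
```

Run:
```python
from h import *
s=snap('wrist','w5.png');C=cloud(s);c=s['color'].astype(int);o=robot.get_obs();print(o['tool_pos'],o['ee_rot'][2])
m=(c[...,0]>120)&(c[...,2]<100)&(c[...,1]>100);k,l,st,_=cv2.connectedComponentsWithStats(m.astype(np.uint8));m=l==1+np.argmax(st[1:,4])
print(m.sum(),st[1+np.argmax(st[1:,4])])
P=C[m&(C[...,2]>.019)&(C[...,2]<.03)];q=cv2.minAreaRect((P[:,:2]*1000).astype(np.float32));print('handle top',q)
P=C[m];q=cv2.minAreaRect((P[:,:2]*1000).astype(np.float32));print('all',q)
i=P[:,0].argsort();print('tip',P[i[-8:]].mean(0))
```

```text
[0.39894487 0.15000688 0.14712784] -0.1211811253197812
2938 [ 381  100   29  141 2938]
handle top ((396.1216735839844, 71.84164428710938), (22.364944458007812, 112.12784576416016), 83.02227020263672)
all ((421.9908142089844, 72.59300994873047), (146.5795440673828, 88.07386016845703), 22.277856826782227)
tip [0.48368911 0.069188   0.00496405]
```

View pics/w5.png

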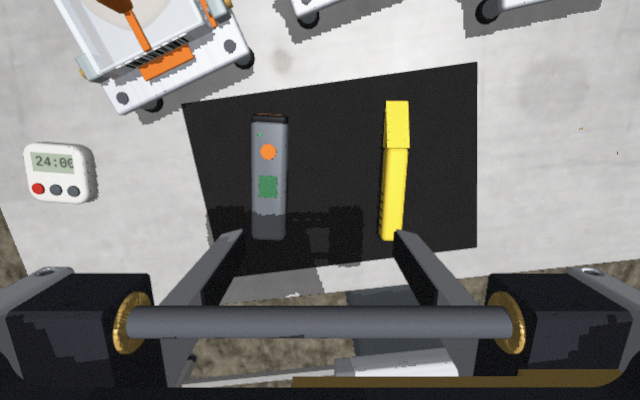

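The scanner lies at (268,180) on the mat. The wedge's tip is at (396,101) and its back end at (390,240), unmoved.

Run:
```python
from h import *
s=dict(np.load('pics/w5.png.npz'))
t=ray(s,[[387,101],[408,101]],.0055);b=ray(s,[[380,238],[403,240]],.022);h=ray(s,[[386,146],[411,148]],.025)
print(t,b,h);t=t.mean(0);b=b.mean(0);d=(t-b)[:2];print(np.linalg.norm(d),np.degrees(np.arctan2(d[1],d[0])))
u=d/np.linalg.norm(d);g=t[:2]-.085*u;print('grip',g)
pr([*g,.08],down(-7));pr([*g,.006],down(-7))
```

```text
[[0.48355207 0.07032111 0.0055    ]
 [0.48100413 0.04930268 0.0055    ]] [[0.34382772 0.09019142 0.022     ]
 [0.33851257 0.06571339 0.022     ]] [[0.44103143 0.0782309  0.025     ]
 [0.43612085 0.05391562 0.025     ]]
0.14226922510624565 -7.325632417181597
grip [0.39797191 0.0706501 ]
turn [0.1, 0.2, 0.1] shift [8.9, 78.8, 67.2]
turn [0.1, 0.2, 0.1] shift [9.2, 78.7, 141.2]
```

Emit:
arm_command(
  targets=[0, 0, 0, 9, 79, 70, -1, 0, 0, 0, 9, 79, 70, -1, 0, 0, 0, 9, 79, 70, -1, 0, 0, 0, 9, 79, 95, -1, 0, 0, 0, 9, 79, 120, -1, 0, 0, 0, 9, 79, 138, -1, 0, 0, 0, 9, 79, 143, -1, 0, 0, 0, 9, 79, 143, 1, 0, 0, 0, 9, 79, 143, 1, 0, 0, 0, 9, 79, 143, 1, 0, 0, 0, 9, 79, 143, 1, 0, 0, 0, 9, 79, 143, 1, 0, 0, 0, 9, 79, 143, 1, 0, 0, 0, 9, 79, 143, 1, 0, 0, 0, 9, 79, 143, 1, 0, 0, 0, 9, 79, 143, 1, 0, 0, 0, 9, 79, 143, 1, 0, 0, 0, 9, 79, 143, 1, 0, 0, 0, 9, 79, 143, 1],
)

```text
time: 16.35
tool_pos: [0.3994, 0.0703, 0.0065]
ee_rot: [3.142, -0.0, -0.122]
wrist_force: [1.1, -0.1, -0.5]
width: 0.0212
finger_force: 30.0
```

Emit:
arm_command(
  targets=[0, 0, 0, 0, 0, 0, 1, 0, 0, 0, 0, 0, -30, 1, 0, 0, 0, 0, 0, -80, 1, 0, 0, 0, 0, 0, -100, 1, 0, 0, 0, 0, 0, -100, 1, 0, 0, 0, 0, 0, -100, 1],
)

```text
time: 16.95
tool_pos: [0.3989, 0.0703, 0.1057]
ee_rot: [3.141, 0.001, -0.122]
wrist_force: [-0.1, -0.1, -1.1]
width: 0.0217
finger_force: 30.0
```

Run:
```python
from h import *
s=snap('wrist','w6.png');C=cloud(s);c=s['color'].astype(int);o=robot.get_obs();p=np.array(o['tool_pos']);T=rot(o);print(p,o['ee_rot'],o['width'])
m=(c[...,0]>120)&(c[...,2]<100)&(c[...,1]>100);k,l,st,_=cv2.connectedComponentsWithStats(m.astype(np.uint8));m=l==1+np.argmax(st[1:,4])
Q=(C[m]-p)@T*1000
i=Q[:,0].argsort();print('tip tool coords',np.median(Q[i[-40:]],0),'max x',Q[i[-5:],0])
for a in range(-10,90,10):
    q=Q[(Q[:,0]>a)&(Q[:,0]<a+10)]
    if len(q)>5:print(a,len(q),np.round(np.median(q,0),1))
cv2.imwrite('pics/w6b.png',s['color'][80:330,180:460,::-1].repeat(2,0).repeat(2,1))
```

```text
[0.39813332 0.07023415 0.10460506] [ 3.14096667  0.00316981 -0.12189508] 0.0218126722002892
tip tool coords [ 9.11480368e+01 -2.59034531e-02  1.01084751e+02] max x [91.21575524 91.21591771 91.21791808 91.22484041 91.23009851]
-10 551 [ -4.9   0.  -19.3]
0 564 [  5.1   0.  -19.4]
10 614 [ 15.1   0.  -19.4]
20 639 [ 25.1   0.  -19.4]
30 683 [ 34.9   0.  -18.8]
40 767 [ 44.9   0.  -16.2]
50 757 [ 54.9  -0.  -12.1]
60 738 [64.9 -0.3 -8.2]
70 737 [74.7  0.  -4.3]
80 337 [82.3 -0.  -1.3]
```

View pics/w6b.png

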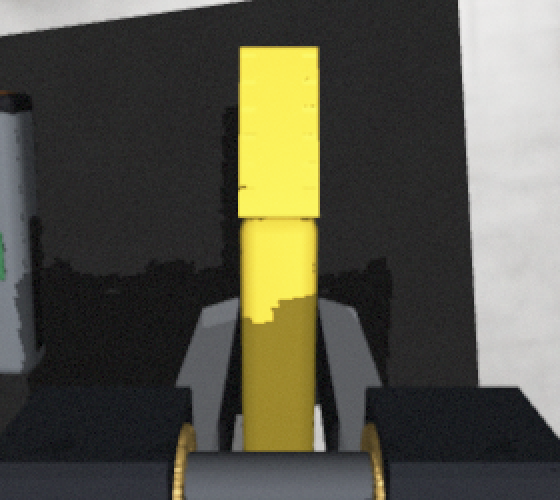

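Run:
```python
from h import *
pr([.4074,.2210,.0545],down(16.1))
```

```text
turn [-0.0, 0.2, -23.1] shift [-9.0, -150.8, 50.0]
```

Emit:
arm_command(
  targets=[0, 0, -23, -9, -151, 0, 1, 0, 0, -23, -9, -151, 0, 1, 0, 0, -23, -9, -151, 0, 1, 0, 0, -23, -9, -151, 0, 1, 0, 0, -23, -9, -151, 30, 1, 0, 0, -23, -9, -151, 50, 1, 0, 0, -23, -9, -151, 50, 1, 0, 0, -23, -9, -151, 50, 1, 0, 0, -23, -9, -151, 50, 1],
)

```text
time: 17.9
tool_pos: [0.4093, 0.221, 0.0571]
ee_rot: [3.141, -0.001, 0.279]
wrist_force: [-0.8, 0.2, -1.0]
width: 0.0217
finger_force: 30.0
```

```bash
cat > pry.py <<'E'
from h import *
import sys
m=np.array([float(sys.argv[1]),float(sys.argv[2])]);a=float(sys.argv[3])
o=robot.get_obs();p=np.array(o['tool_pos']);d=R.from_euler('z',-a,degrees=True).apply(np.r_[p[:2]-m,p[2]])*1000
print('tip in mould: x %.1f y %.1f underside z %.1f'%(d[0]+85,d[1],d[2]-3.2),o['ee_rot'],o['wrist_force'],o['width'])
s=snap('wrist');C=cloud(s);c=s['color'].astype(int);T=rot(o)
print('top of cover lip etc')
for zz,n in((.060,'lip'),):
    Q=C.reshape(-1,3);l=R.from_euler('z',-a,degrees=True).apply(Q-np.r_[m,0])*1000
    k=(l[:,0]>-78)&(l[:,0]<-66)&(abs(l[:,1])<24)&(l[:,2]>54)&(l[:,2]<85)
    l=l[k];f=l[l[:,0]<-68]; print(len(f),'lip top z',np.median(f[:,2]) if len(f) else None, 'y range',np.percentile(f[:,1],[2,98]) if len(f) else None,'x min',np.percentile(f[:,0],2) if len(f) else None)
if len(sys.argv)>4: cv2.imwrite('pics/'+sys.argv[4],cv2.resize(s['color'][:300,:,::-1],(800,375)))
E
python3 pry.py .5996 .2765 16.1 p1.png
python3 - <<'E'
from h import *
pr([.4074,.2210,.0545],down(16.1))
E
```

```text
tip in mould: x -113.2 y -0.6 underside z 53.9 [ 3.14146025e+00 -9.61993238e-04  2.78652983e-01] [-0.76589769  0.17976303 -0.96290724] 0.021724213572766774
top of cover lip etc
1311 lip top z 59.89081751559303 y range [-20.16283196  22.99817551] x min -74.51557361815908
turn [0.0, -0.1, -0.1] shift [-2.2, -0.5, 3.0]
```

View pics/p1.png

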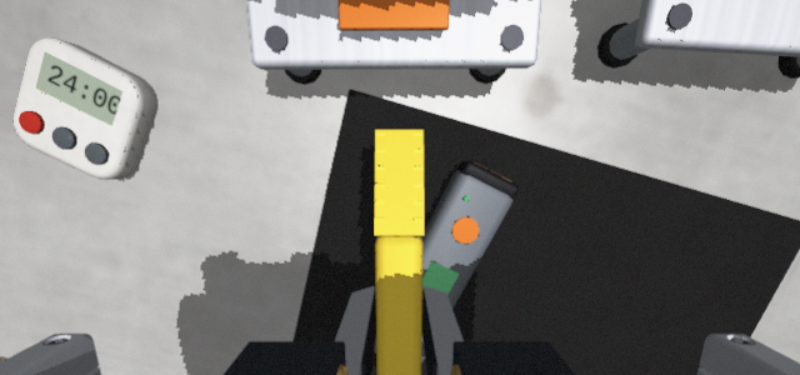

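The wedge at (399,130) lines up with the lip at (394,28), which spans 340-448.

Emit:
arm_command(
  targets=[0, 0, 0, 0, 0, 3, 1, 0, 0, 0, 8, 0, 3, 1, 0, 0, 0, 18, 0, 3, 1, 0, 0, 0, 28, 0, 3, 1, 0, 0, 0, 38, 0, 3, 1, 0, 0, 0, 44, 0, 3, 1, 0, 0, 0, 44, 0, 3, 1],
)

```text
time: 18.65
tool_pos: [0.4521, 0.2336, 0.0533]
ee_rot: [3.141, -0.0, 0.279]
wrist_force: [-0.0, 0.5, 0.3]
width: 0.022
finger_force: 30.0
```

```bash
python3 pry.py .5996 .2765 16.1 p2.png
```

```text
tip in mould: x -68.6 y -0.3 underside z 50.1 [ 3.14144351e+00 -1.01244582e-04  2.79281385e-01] [-0.00211627  0.48240609  0.30548582] 0.02197864843188427
top of cover lip etc
1276 lip top z 59.735930903029825 y range [-20.04837655  22.87887028] x min -77.53913452128786
```

Emit:
arm_command(
  targets=[0, 0, 0, 4, 0, 0, 1, 0, 0, 0, 8, 0, 0, 1, 0, 0, 0, 12, 0, 0, 1, 0, 0, 0, 15, 0, 0, 1, 0, 0, 0, 18, 0, 0, 1, 0, 0, 0, 21, 0, 0, 1, 0, 0, 0, 24, 0, 0, 1, 0, 0, 0, 24, 0, 0, 1, 0, 0, 0, 24, 0, 0, 1],
)

```text
time: 19.6
tool_pos: [0.4739, 0.24, 0.0529]
ee_rot: [3.141, 0.001, 0.28]
wrist_force: [-0.5, 0.7, -1.3]
width: 0.0216
finger_force: 30.0
```

```bash
python3 pry.py .5996 .2765 16.1 p2.png
```

```text
tip in mould: x -45.9 y -0.3 underside z 49.7 [3.14145656e+00 6.79457984e-04 2.79551794e-01] [-0.54438192  0.65271074 -1.32751867] 0.021643594969173865
top of cover lip etc
1081 lip top z 65.06722305680313 y range [-19.78938217  22.52380957] x min -77.76157529570017
```

View pics/p2.png

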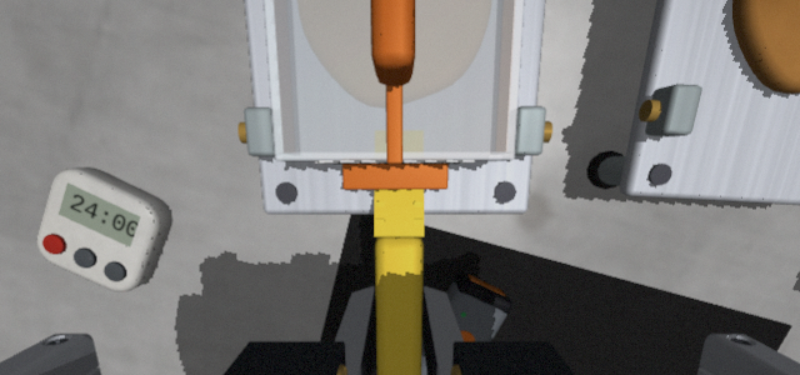

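The tip is under the lip at (395,185), which is up about 5 mm so far. I'll push a little more, then raise.

Emit:
arm_command(
  targets=[0, 0, 0, 3, 0, 0, 1, 0, 0, 0, 5, 0, 0, 1, 0, 0, 0, 5, 0, -2, 1, 0, 0, 0, 5, 0, -4, 1, 0, 0, 0, 5, 0, -6, 1, 0, 0, 0, 5, 0, -6, 1, 0, 0, 0, 5, 0, -6, 1],
)

```text
time: 20.35
tool_pos: [0.4791, 0.2415, 0.0597]
ee_rot: [3.142, -0.001, 0.28]
wrist_force: [0.2, 0.4, -1.1]
width: 0.0214
finger_force: 30.0
```

```bash
python3 pry.py .5996 .2765 16.1
```

```text
tip in mould: x -40.5 y -0.3 underside z 56.5 [ 3.14157082e+00 -5.92542470e-04  2.79513103e-01] [ 0.24494854  0.40521305 -1.13568551] 0.021368965976082597
top of cover lip etc
992 lip top z 73.57696799680429 y range [-19.25892828  22.47079731] x min -77.64565523307168
```

Emit:
arm_command(
  targets=[0, 0, 0, 0, 0, 3, 1, 0, 0, 0, -4, 0, 5, 1, 0, 0, 0, -14, 0, 5, 1, 0, 0, 0, -30, 0, 4, 1, 0, 0, 0, -50, 0, 4, 1, 0, 0, 0, -70, 0, 4, 1, 0, 0, 0, -70, 0, 4, 1, 0, 0, 0, -70, 0, 4, 1],
)

```text
time: 21.2
tool_pos: [0.4117, 0.2222, 0.0557]
ee_rot: [-3.142, -0.001, 0.28]
wrist_force: [-0.2, -0.2, -0.3]
width: 0.0218
finger_force: 30.0
```

```bash
python3 pry.py .5996 .2765 16.1 p3.png
python3 - <<'E'
from h import *
pr([.4338,-.0945,.0573],down(5.2))
E
```

```text
tip in mould: x -110.6 y -0.1 underside z 52.5 [-3.14158616e+00 -1.29582022e-03  2.79730542e-01] [-0.19828489 -0.2472394  -0.2571277 ] 0.021772749810126304
top of cover lip etc
1021 lip top z 70.59312340149671 y range [-20.0122883   23.08516536] x min -72.33651154716942
turn [-0.0, -0.1, 10.8] shift [-66.6, 310.4, -1.6]
```

Cover 1 is free, its lip up 11 mm. Now mould 3.

Emit:
arm_command(
  targets=[0, 0, 11, -67, 310, 0, 1, 0, 0, 11, -67, 310, 0, 1, 0, 0, 11, -67, 310, 0, 1, 0, 0, 11, -67, 310, 0, 1, 0, 0, 11, -67, 310, 0, 1, 0, 0, 11, -67, 310, 0, 1, 0, 0, 11, -67, 310, 0, 1, 0, 0, 11, -67, 310, 0, 1, 0, 0, 11, -67, 310, 0, 1, 0, 0, 11, -67, 310, 0, 1, 0, 0, 11, -67, 310, 0, 1],
)

```text
time: 22.35
tool_pos: [0.4329, -0.0931, 0.0554]
ee_rot: [-3.141, 0.0, 0.09]
wrist_force: [-0.5, 0.0, -0.9]
width: 0.0219
finger_force: 30.0
```

```bash
python3 pry.py .633 -.076 5.1 p4.png
```

```text
tip in mould: x -115.8 y 0.7 underside z 52.2 [-3.14133106e+00  8.35990764e-05  8.97290750e-02] [-0.4874029   0.04102002 -0.912042  ] 0.021877480614140472
top of cover lip etc
1447 lip top z 59.87436195319726 y range [-20.05857358  23.20045628] x min -74.79259618606729
```

View pics/p4.png

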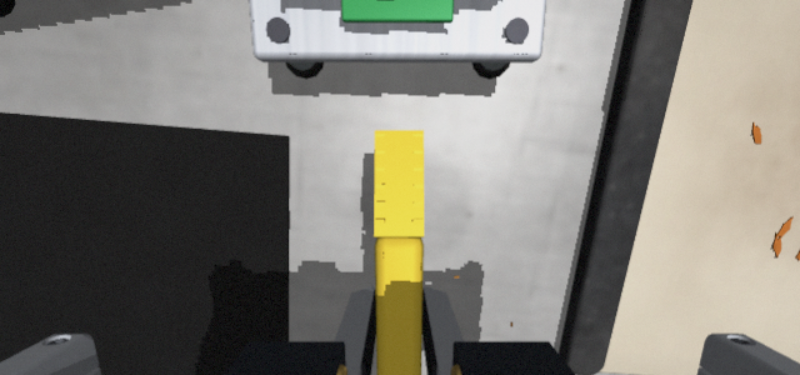

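The wedge at (399,130) is aligned with the green lip at (397,12).

Emit:
arm_command(
  targets=[0, 0, 0, 10, 0, 1.7, 1, 0, 0, 0, 24, 0, 1.7, 1, 0, 0, 0, 36, 0, 1.7, 1, 0, 0, 0, 44, 0, 1.7, 1, 0, 0, 0, 50, 0, 1.7, 1, 0, 0, 0, 54, 0, 1.7, 1, 0, 0, 0, 58, 0, 1.7, 1, 0, 0, 0, 62, 0, 1.7, 1, 0, 0, 0, 66, 0, 1.7, 1, 0, 0, 0, 70, 0, 1.7, 1, 0, 0, 0, 73, 0, 1.7, 1, 0, 0, 0, 75, 0, 1.7, 1, 0, 0, 0, 75, 0, 0, 1, 0, 0, 0, 75, 0, -2, 1, 0, 0, 0, 75, 0, -4, 1, 0, 0, 0, 75, 0, -4, 1, 0, 0, 0, 75, 0, -4, 1],
)

```text
time: 24.1
tool_pos: [0.5077, -0.0878, 0.0597]
ee_rot: [3.141, -0.0, 0.088]
wrist_force: [-0.0, 0.2, -0.8]
width: 0.0221
finger_force: 30.0
```

```bash
python3 pry.py .633 -.076 5.1 p5.png
```

```text
tip in mould: x -40.9 y -0.6 underside z 56.5 [ 3.14135593e+00 -4.82643301e-04  8.75490720e-02] [-0.01247969  0.22200273 -0.78019236] 0.022079483110388314
top of cover lip etc
1026 lip top z 73.5147637908916 y range [-19.23276415  22.31546901] x min -77.60789060549328
```

Free. Now withdraw.

Emit:
arm_command(
  targets=[0, 0, 0, 0, 0, 3, 1, 0, 0, 0, -4, 0, 5, 1, 0, 0, 0, -14, 0, 5, 1, 0, 0, 0, -30, 0, 4, 1, 0, 0, 0, -50, 0, 4, 1, 0, 0, 0, -75, 0, 4, 1, 0, 0, 0, -75, 0, 4, 1, 0, 0, 0, -75, 0, 4, 1],
)

```text
time: 24.95
tool_pos: [0.4328, -0.0945, 0.0558]
ee_rot: [3.141, -0.001, 0.087]
wrist_force: [0.2, 0.0, -0.8]
width: 0.0217
finger_force: 30.0
```

```bash
python3 pry.py .633 -.076 5.1
python3 - <<'E'
from h import *
pr([.40,.075,.055],down(-5));
s=snap('top','t3.png');C=cloud(s)
for m,a in(((.5996,.2765),16.1),((.633,-.076),5.1)):
    l=R.from_euler('z',-a,degrees=True).apply(C.reshape(-1,3)-np.r_[m,0])*1000
    k=(abs(l[:,0]+74-2)<5)&(abs(l[:,1])<20)&(l[:,2]>40)&(l[:,2]<85);print('lip z',np.median(l[k,2]),k.sum())
    k=(abs(l[:,0])<50)&(abs(l[:,1])<20)&(l[:,2]>96)&(l[:,2]<125);q=cv2.minAreaRect(l[k,:2].astype(np.float32));print('rib',q)
    b=l[k];print('slope',np.polyfit(b[:,0],b[:,2],1))
E
```

```text
tip in mould: x -116.1 y -0.6 underside z 52.6 [ 3.14110849e+00 -1.40460849e-03  8.68929377e-02] [ 0.17405499  0.01082143 -0.75286693] 0.021731349903780166
top of cover lip etc
560 lip top z 70.42980654043411 y range [-20.05907274  22.91028154] x min -72.71359984504872
turn [0.0, -0.1, 10.0] shift [-18.5, -171.8, 0.7]
lip z 50.386735026747175 52
rib ((-5.967262268066406, -0.23694372177124023), (77.01180267333984, 13.398776054382324), 1.1414134502410889)
slope [2.10630706e-02 1.11089627e+02]
lip z 51.1595157948177 50
rib ((-7.990150451660156, 1.535074234008789), (14.071966171264648, 77.9411849975586), 87.42276763916016)
slope [1.81001559e-02 1.11917828e+02]
```

Emit:
arm_command(
  targets=[0, 0, 10, -18, -172, 0, 1, 0, 0, 10, -18, -172, 0, 1, 0, 0, 10, -18, -172, 0, 1, 0, 0, 10, -18, -172, 0, 1, 0, 0, 10, -18, -172, 0, 1, 0, 0, 10, -18, -172, 0, 1, 0, 0, 10, -18, -172, 25, 1, 0, 0, 10, -18, -172, 42, 1, 0, 0, 10, -18, -172, 48.5, 1, 0, 0, 10, -18, -172, 48.5, 1, 0, 0, 10, -18, -172, 48.5, 1, 0, 0, 10, -18, -172, 48.5, 0.3, 0, 0, 10, -18, -172, 48.5, 0.3, 0, 0, 10, -18, -172, 48.5, 0.1, 0, 0, 10, -18, -172, 48.5, 0.1, 0, 0, 10, -18, -172, 48.5, 0.1, 0, 0, 10, -18, -172, 0, 0.1, 0, 0, 10, -18, -172, -50, 0.1, 0, 0, 10, -18, -172, -100, 0.1, 0, 0, 10, -18, -172, -100, 0.1],
)

```text
time: 27.05
tool_pos: [0.4045, 0.0758, 0.1637]
ee_rot: [-3.14, -0.016, -0.087]
wrist_force: [0.5, -0.5, 0.8]
width: 0.0424
finger_force: 0.0
```

Run:
```python
from h import *
o=robot.get_obs();print(o['tool_pos'],o['width'])
pr([.545,.21,.24],down(16))
```

```text
[0.4045151  0.07576382 0.16367946] 0.042434731233419606
turn [0.0, -0.9, -21.0] shift [129.5, -146.1, -74.0]
```

Emit:
arm_command(
  targets=[0, -0.9, -21, 130, -146, -74, -1, 0, -0.9, -21, 130, -146, -74, -1, 0, -0.9, -21, 130, -146, -74, -1, 0, -0.9, -21, 130, -146, -74, -1, 0, -0.9, -21, 130, -146, -74, -1, 0, -0.9, -21, 130, -146, -74, -1, 0, -0.9, -21, 130, -146, -74, -1, 0, -0.9, -21, 130, -146, -74, -1],
)

```text
time: 27.85
tool_pos: [0.5408, 0.2084, 0.2289]
ee_rot: [-3.139, 0.017, 0.279]
wrist_force: [0.1, -0.0, -0.6]
width: 0.0941
finger_force: 0.0
```

```bash
cat > rib.py <<'E'
from h import *
import sys
m=np.array([float(sys.argv[1]),float(sys.argv[2])]);a=float(sys.argv[3])
o=robot.get_obs();print(o['tool_pos'],o['ee_rot'],o['time'])
s=snap('wrist',sys.argv[4]);C=cloud(s);c=s['color'].astype(int)
l=R.from_euler('z',-a,degrees=True).apply(C.reshape(-1,3)-np.r_[m,0])*1000
k=(abs(l[:,0])<50)&(abs(l[:,1])<15)&(l[:,2]>105)&(l[:,2]<125)
q=cv2.minAreaRect(l[k,:2].astype(np.float32));print('rib',np.round(q[0],1),np.round(q[1],1),q[2],k.sum())
b=l[k];b=b[abs(b[:,1]-q[0][1])<4];f=np.polyfit(b[:,0],b[:,2],1);print('slope deg',np.degrees(np.arctan(f[0])),'z at -3:',np.polyval(f,-3))
k=(l[:,0]>-78)&(l[:,0]<-66)&(abs(l[:,1])<18)&(l[:,2]>55)&(l[:,2]<85);print('lip z',np.median(l[k,2]))
E
python3 rib.py .5996 .2765 16.1 r1.png
```

```text
[0.5407833  0.20844087 0.22886691] [-3.13912979  0.0169594   0.2785459 ] 27.85
rib [0.7 1.9] [63.3 13.4] 0.005438093561679125 983
slope deg -4.877094465415668 z at -3: 114.1578895609169
lip z 70.80183198221648
```

View pics/r1.png

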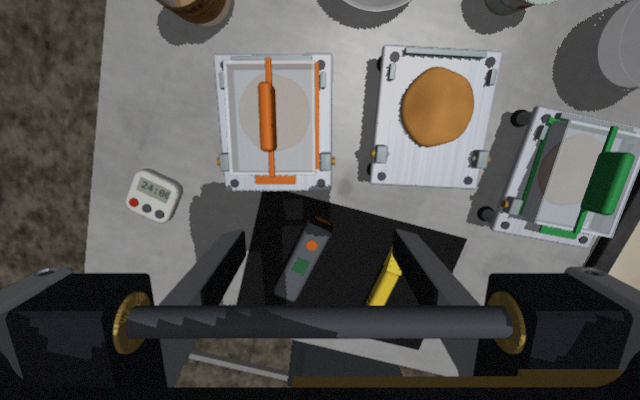

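The rib of cover 1 is at (267,118), tilted with its lip up as expected. Both tools lie on the mat.

Run:
```python
from h import *
M=R.from_euler('xyz',[180,4.9,16.1],degrees=True).as_matrix()
P=np.array([.598,.2769,.0885]);pr(P-M[:,2]*.06,M);pr(P,M)
```

```text
turn [-0.2, -4.0, -0.1] shift [80.2, -49.9, 79.7]
turn [-0.2, -4.0, -0.1] shift [76.0, -49.8, 139.6]
```

Emit:
arm_command(
  targets=[0, -4, 0, 80, -50, 80, -1, 0, -4, 0, 80, -50, 80, -1, 0, -4, 0, 80, -50, 80, -1, 0, -4, 0, 80, -50, 80, -1, 0, -4, 0, 80, -50, 80, -1, 0, -4, 0, 80, -50, 80, -1],
)

```text
time: 28.5
tool_pos: [0.6041, 0.2787, 0.151]
ee_rot: [-3.139, 0.082, 0.279]
wrist_force: [0.5, -0.0, -0.5]
width: 0.0939
finger_force: 0.0
```

```bash
python3 rib.py .5996 .2765 16.1 r2.png
python3 - <<'E'
from h import *
M=R.from_euler('xyz',[180,4.9,16.1],degrees=True).as_matrix()
P=np.array([.598,.2769,.0885]);pr(P,M)
E
```

```text
[0.60407053 0.27873041 0.15095835] [-3.13890514  0.08189349  0.27878372] 28.5
rib [1.6 1.8] [12.7 62.7] 89.85121154785156 1320
slope deg -5.357577941846958 z at -3: 114.09703007917605
lip z 70.76750361767989
turn [-0.2, -0.2, -0.1] shift [-1.4, 0.3, 63.1]
```

Emit:
arm_command(
  targets=[0, 0, 0, -1, -1, 30, -1, 0, 0, 0, -1, -1, 55, -1, 0, 0, 0, -1, -1, 62.5, -1, 0, 0, 0, -1, -1, 62.5, -1, 0, 0, 0, -1, -1, 62.5, 0.5, 0, 0, 0, -1, -1, 62.5, 0.5, 0, 0, 0, -1, -1, 62.5, 0.5, 0, 0, 0, -1, -1, 62.5, 0.5, 0, 0, 0, -1, -1, 62.5, 1, 0, 0, 0, -1, -1, 62.5, 1, 0, 0, 0, -1, -1, 62.5, 1, 0, 0, 0, -1, -1, 62.5, 1, 0, 0, 0, -1, -1, 62.5, 1, 0, 0, 0, -1, -1, 62.5, 1, 0, 0, 0, -1, -1, 62.5, 1, 0, 0, 0, -1, -1, 62.5, 1],
)

```text
time: 30.15
tool_pos: [0.5976, 0.2786, 0.0862]
ee_rot: [-3.14, 0.085, 0.28]
wrist_force: [0.7, -1.0, 0.5]
width: 0.0126
finger_force: 30.0
```

Emit:
arm_command(
  targets=[0, 0, 0, 0, 0, 0, 1, 0, 0, 0, 0, 0, 0, 1, 0, 0, 0, -1, 0, -6, 1, 0, 0, 0, -2, 0, -20, 1, 0, 0, 0, -5, 0, -50, 1, 0, 3, 0, -9, 0, -90, 1, 0, 5, 0, -12, 0, -130, 1, 0, 5, 0, -12, 0, -130, 1, 0, 5, 0, -12, 0, -130, 1],
)

```text
time: 31.05
tool_pos: [0.5971, 0.2791, 0.2199]
ee_rot: [-3.138, -0.007, 0.28]
wrist_force: [-0.2, -0.5, -0.2]
width: 0.0127
finger_force: 30.0
```

Run:
```python
from h import *
o=robot.get_obs();print(o['tool_pos'],o['ee_rot'],o['width'],o['wrist_force'])
s=snap('wrist','w8.png');C=cloud(s);p=np.array(o['tool_pos']);T=rot(o)
Q=((C.reshape(-1,3)-p)@T*1000).reshape(400,640,3)
k=(abs(Q[...,1])<5)&(Q[...,2]<10)&(Q[...,2]>-45)&(Q[...,0]>-60)&(Q[...,0]<60);P=Q[k];print('rib in tool x',np.percentile(P[:,0],[1,50,99]),np.polyfit(P[:,0],P[:,2],1))
pr([.615,-.322,.22],down(0))
```

```text
[0.59710695 0.27907997 0.21988561] [-3.13774862 -0.00692856  0.27998059] 0.012707952492717917 [-0.23344175 -0.4990687  -0.17665044]
rib in tool x [-26.20761452  19.67183376  57.93953426] [  0.40761193 -26.41224229]
turn [-0.2, -0.1, 16.0] shift [-148.0, 582.4, -5.3]
```

View pics/w8.png

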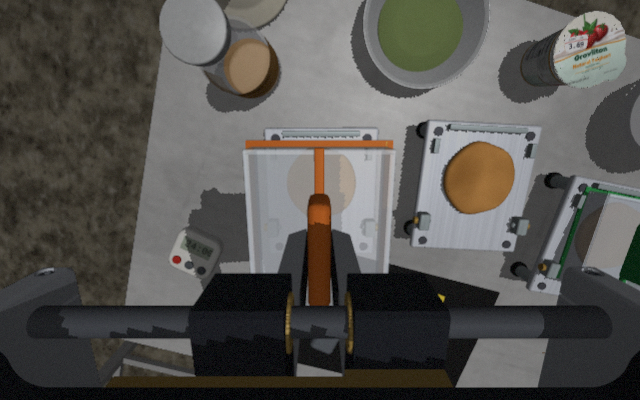

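Cover 1 is held level and square, its rear edge at (320,145). Carry it to the board.

Emit:
arm_command(
  targets=[0, 0, 16, -158, 580, 0, 1, 0, 0, 16, -158, 580, 0, 1, 0, 0, 16, -158, 580, 0, 1, 0, 0, 16, -158, 580, 0, 1, 0, 0, 16, -158, 580, 0, 1, 0, 0, 16, -158, 580, 0, 1, 0, 0, 16, -158, 580, 0, 1, 0, 0, 16, -158, 580, 0, 1, 0, 0, 16, -158, 580, 0, 1, 0, 0, 16, -158, 580, 0, 1, 0, 0, 16, -158, 580, 0, 1, 0, 0, 16, -158, 580, 0, 1, 0, 0, 16, -158, 580, 0, 1, 0, 0, 16, -158, 580, 0, 1, 0, 0, 16, -158, 580, 0, 1, 0, 0, 16, -158, 580, 0, 1, 0, 0, 16, -158, 580, 0, 1],
)

```text
time: 32.8
tool_pos: [0.6053, -0.321, 0.2151]
ee_rot: [-3.138, -0.001, 0.002]
wrist_force: [-0.7, 0.4, -1.3]
width: 0.013
finger_force: 30.0
```

Run:
```python
from h import *
o=robot.get_obs();print(o['tool_pos'],o['ee_rot'],o['width'],o['wrist_force'])
s=snap('wrist','w9.png')
pr([.605,-.322,.048],down(0))
```

```text
[ 0.60526979 -0.3210289   0.21514121] [-3.13827895e+00 -1.48965434e-03  2.44145583e-03] 0.01303103623625193 [-0.68653527  0.42705213 -1.30378162]
turn [-0.2, -0.1, 0.1] shift [-0.5, 1.3, 167.2]
```

View pics/w9.png

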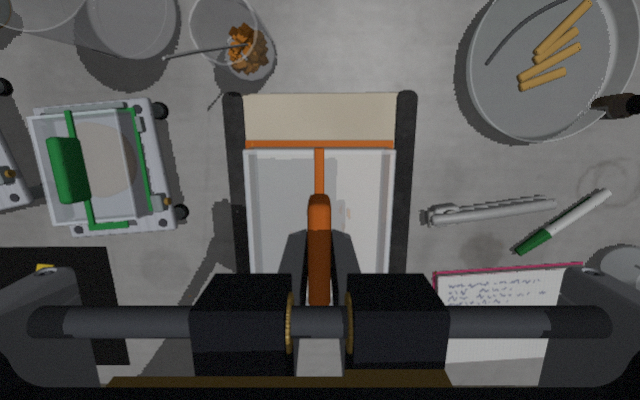

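Cover 1 is centred over the board, clear of the jar at (240,45). I've now viewed 16 pictures, two over the limit of 14, so I'll go on numbers only from here.

Emit:
arm_command(
  targets=[0, 0, 0, 0, 1, 50, 1, 0, 0, 0, 0, 1, 100, 1, 0, 0, 0, 0, 1, 140, 1, 0, 0, 0, 0, 1, 155, 1, 0, 0, 0, 0, 1, 162, 1, 0, 0, 0, 0, 1, 166, 1, 0, 0, 0, 0, 1, 168, 1, 0, 0, 0, 0, 1, 168, 1, 0, 0, 0, 0, 1, 168, 1],
)

```text
time: 33.75
tool_pos: [0.6061, -0.3238, 0.0489]
ee_rot: [-3.14, -0.004, 0.0]
wrist_force: [0.0, 0.7, -0.8]
width: 0.0127
finger_force: 30.0
```

Emit:
arm_command(
  targets=[0, 0, 0, 0, 0, 1, 1, 0, 0, 0, 0, 0, 2, 1, 0, 0, 0, 0, 0, 3, 1, 0, 0, 0, 0, 0, 3, 1, 0, 0, 0, 0, 0, 3, 1],
)

```text
time: 34.25
tool_pos: [0.6053, -0.3232, 0.0445]
ee_rot: [-3.139, -0.002, 0.0]
wrist_force: [-0.5, 0.6, 3.0]
width: 0.0126
finger_force: 30.0
```

Contact. Release and rise.

Emit:
arm_command(
  targets=[0, 0, 0, 0, 0, -0.5, 0.5, 0, 0, 0, 0, 0, -0.5, 0.5, 0, 0, 0, 0, 0, -0.5, 0.5, 0, 0, 0, 0, 0, -0.5, 0.2, 0, 0, 0, 0, 0, -0.5, 0.2, 0, 0, 0, 0, 0, -0.5, 0.2, 0, 0, 0, 0, 0, -30, 0.2, 0, 0, 0, 0, 0, -80, 0.2, 0, 0, 0, 0, 0, -130, 0, 0, 0, 0, 0, 0, -150, 0, 0, 0, 0, 0, 0, -150, 0],
)

```text
time: 35.35
tool_pos: [0.6068, -0.3249, 0.2]
ee_rot: [3.139, -0.01, 0.0]
wrist_force: [0.4, -0.2, -0.6]
width: 0.047
finger_force: 0.0
```

Run:
```python
from h import *
o=robot.get_obs();print(o['tool_pos'],o['width'])
s=snap('wrist','w10.png');C=cloud(s).reshape(-1,3)
k=(abs(C[:,0]-.60)<.06)&(abs(C[:,1]+.323)<.03)&(C[:,2]>.066)&(C[:,2]<.09);q=cv2.minAreaRect((C[k,:2]*1000).astype(np.float32));b=C[k];print('rib1',q,'z',np.median(b[:,2]),np.degrees(np.polyfit(b[:,0],b[:,2],1)[0]))
M=R.from_euler('xyz',[180,4.9,5.1],degrees=True).as_matrix()
P=np.array([.633-.0015,-.076,.0875]);pr(P-M[:,2]*.06,M)
```

```text
[ 0.606849   -0.32487295  0.20003756] 0.04699750731152177
rib1 ((606.1139526367188, -322.5828857421875), (62.42163848876953, 11.86729907989502), 0.11120409518480301) z 0.0719995438160404 -0.17653013563162512
turn [-0.2, -5.2, -5.1] shift [30.7, -248.6, 49.0]
```

Emit:
arm_command(
  targets=[0, -5, -5, 31, -249, 0, -1, 0, -5, -5, 31, -249, 0, -1, 0, -5, -5, 31, -249, 0, -1, 0, -5, -5, 31, -249, 0, -1, 0, -5, -5, 31, -249, 0, -1, 0, -5, -5, 31, -249, 0, -1, 0, -5, -5, 31, -249, 49, -1, 0, -5, -5, 31, -249, 49, -1, 0, -5, -5, 31, -249, 49, -1],
)

```text
time: 36.3
tool_pos: [0.6337, -0.0749, 0.1419]
ee_rot: [-3.133, 0.094, 0.087]
wrist_force: [0.2, -0.4, 0.2]
width: 0.0937
finger_force: 0.0
```

```bash
python3 rib.py .633 -.076 5.1 r3.png;python3 - <<'E'
from h import *
M=R.from_euler('xyz',[180,4.9,5.1],degrees=True).as_matrix()
P=np.array([.633-.0015,-.076,.0875]);pr(P,M)
E
```

```text
[ 0.63373207 -0.0748667   0.14192962] [-3.13264729  0.09354931  0.08732263] 36.3
rib [1.6 1.7] [12.9 62.2] 89.94091033935547 1455
slope deg -5.491971544686224 z at -3: 114.13491382367285
lip z 70.76627339089826
turn [-0.4, 0.1, -0.1] shift [1.0, 0.7, 57.6]
```

Emit:
arm_command(
  targets=[0, 0, 0, 1, -1, 30, -1, 0, 0, 0, 1, -1, 52, -1, 0, 0, 0, 1, -1, 58, -1, 0, 0, 0, 1, -1, 58, -1, 0, 0, 0, 1, -1, 58, 0.5, 0, 0, 0, 1, -1, 58, 0.5, 0, 0, 0, 1, -1, 58, 0.5, 0, 0, 0, 1, -1, 58, 0.5, 0, 0, 0, 1, -1, 58, 1, 0, 0, 0, 1, -1, 58, 1, 0, 0, 0, 1, -1, 58, 1, 0, 0, 0, 1, -1, 58, 1, 0, 0, 0, 1, -1, 58, 1, 0, 0, 0, 1, -1, 58, 1, 0, 0, 0, 1, -1, 58, 1, 0, 0, 0, 1, -1, 58, 1],
)

```text
time: 37.95
tool_pos: [0.6319, -0.0736, 0.0879]
ee_rot: [-3.135, 0.085, 0.088]
wrist_force: [-0.1, -1.4, -0.6]
width: 0.013
finger_force: 30.0
```

Emit:
arm_command(
  targets=[0, 0, 0, 0, 0, 0, 1, 0, 0, 0, 0, 0, 0, 1, 0, 0, 0, -1, 0, -6, 1, 0, 0, 0, -2, 0, -20, 1, 0, 0, 0, -5, 0, -50, 1, 0, 3, 0, -9, 0, -90, 1, 0, 5, 0, -12, 0, -130, 1, 0, 5, 0, -12, 0, -130, 1, 0, 5, 0, -12, 0, -130, 1],
)

```text
time: 38.85
tool_pos: [0.6316, -0.0743, 0.2212]
ee_rot: [-3.136, -0.006, 0.088]
wrist_force: [0.3, 0.5, -1.4]
width: 0.0126
finger_force: 30.0
```

Run:
```python
from h import *
o=robot.get_obs();print(o['tool_pos'],o['ee_rot'],o['width'],o['finger_force'])
pr([.455,-.322,.21],down(0))
s=snap('wrist');C=cloud(s);p=np.array(o['tool_pos']);T=rot(o);c=s['color'].astype(int)
Q=((C.reshape(-1,3)-p)@T*1000).reshape(400,640,3)
k=(c[...,1]>c[...,0]+40)&(c[...,1]>c[...,2]+40)&(abs(Q[...,1])<60)&(Q[...,0]<75)&(Q[...,2]<40);P=Q[k];r=P[(P[:,2]<-15)&(abs(P[:,1])<8)];print('rib',r.shape,np.percentile(r,[2,98],0),np.degrees(np.polyfit(r[:,0],r[:,2],1)[0]))
e=P[P[:,0]>52];print('rear rim',np.percentile(e,[2,50,98],0))
```

```text
[ 0.63160734 -0.07427264  0.22123112] [-3.13561649 -0.00598206  0.08762724] 0.012561919886473745 29.99367445707321
turn [-0.4, -0.3, 5.0] shift [-197.7, 231.4, 8.7]
rib (425, 3) [[ 19.95016732  -4.7985904  -27.57016281]
 [ 31.16259541   5.40043543 -23.85726615]] -105.93268450734567
rear rim [[ 5.29089161e+01 -4.75392354e+01 -9.99576602e-01]
 [ 5.93156971e+01  1.86461389e-02  2.99408415e+01]
 [ 6.07870878e+01  4.75759787e+01  3.14655607e+01]]
```

Emit:
arm_command(
  targets=[0, 0, 5, -198, 231, 8, 1, 0, 0, 5, -198, 231, 8, 1, 0, 0, 5, -198, 231, 8, 1, 0, 0, 5, -198, 231, 8, 1, 0, 0, 5, -198, 231, 8, 1, 0, 0, 5, -198, 231, 8, 1, 0, 0, 5, -198, 231, 8, 1, 0, 0, 5, -198, 231, 8, 1, 0, 0, 5, -198, 231, 8, 1, 0, 0, 5, -198, 231, 60, 1, 0, 0, 5, -198, 231, 110, 1, 0, 0, 5, -198, 231, 150, 1, 0, 0, 5, -198, 231, 165, 1, 0, 0, 5, -198, 231, 170, 1, 0, 0, 5, -198, 231, 170, 1, 0, 0, 5, -198, 231, 170, 1],
)

```text
time: 40.5
tool_pos: [0.4557, -0.3207, 0.0478]
ee_rot: [-3.136, -0.003, 0.002]
wrist_force: [0.8, 0.0, -0.4]
width: 0.0125
finger_force: 30.0
```

Emit:
arm_command(
  targets=[0, 0, 0, 0, 0, 1, 1, 0, 0, 0, 0, 0, 1, 1, 0, 0, 0, 0, 0, 1, 1],
)

```text
time: 40.8
tool_pos: [0.4548, -0.3209, 0.0461]
ee_rot: [-3.135, -0.002, 0.0]
wrist_force: [0.7, -0.2, 0.3]
width: 0.0125
finger_force: 30.0
```

Emit:
arm_command(
  targets=[0, 0, 0, 0, 0, 1, 1, 0, 0, 0, 0, 0, 1, 1, 0, 0, 0, 0, 0, 1, 0.5, 0, 0, 0, 0, 0, 1, 0.5, 0, 0, 0, 0, 0, 1, 0.5, 0, 0, 0, 0, 0, 1, 0.2, 0, 0, 0, 0, 0, 1, 0.2, 0, 0, 0, 0, 0, 1, 0.2, 0, 0, 0, 0, 0, -30, 0.2, 0, 0, 0, 0, 0, -80, 0.2, 0, 0, 0, 0, 0, -130, 0, 0, 0, 0, 0, 0, -170, 0, 0, 0, 0, -70, -60, -170, 0, 0, 0, 0, -70, -60, -170, 0, 0, 0, 0, -70, -60, -170, 0, 0, 0, 0, -70, -60, -170, 0],
)

```text
time: 42.4
tool_pos: [0.3838, -0.2616, 0.2161]
ee_rot: [-3.136, -0.002, 0.0]
wrist_force: [0.2, 0.4, 0.1]
width: 0.0472
finger_force: 0.0
```

Run:
```python
from h import *
o=robot.get_obs();print(o['tool_pos'],o['width'],o['time'])
s=snap('wrist','w11.png');t=snap('top','t11.png')
C=cloud(s);D=cloud(t);c=s['color'].astype(int);d=t['color'].astype(int)
for n,X in(('wrist',C),('top',D)):
  for cx in(.606,.455):
    Q=X.reshape(-1,3);k=(abs(Q[:,0]-cx)<.06)&(abs(Q[:,1]+.322)<.03)&(Q[:,2]>.066)&(Q[:,2]<.09)
    b=Q[k]
    if len(b)>10:
        q=cv2.minAreaRect((b[:,:2]*1000).astype(np.float32));f=np.linalg.lstsq(np.c_[b[:,:2],np.ones(len(b))],b[:,2],rcond=None)[0];print(n,cx,len(b),np.round(q[0],1),np.round(q[1],1),'z',np.median(b[:,2]),np.degrees(f[:2]))
for n,X,cc in(('wrist',C,c),('top',D,d)):
  y=(cc[...,0]>120)&(cc[...,2]<100)&(cc[...,1]>100)&(X[...,0]<.52)&(X[...,1]>-.05)&(X[...,1]<.3)
  print(n,'wedge',y.sum(),np.median(X[y],0),np.percentile(X[y],[2,98],0))
  g=(X[...,2]>.018)&(X[...,2]<.034)&(X[...,0]>.32)&(X[...,0]<.51)&(X[...,1]>.14)&(X[...,1]<.27)
  if g.sum()>10:print(n,'scanner',g.sum(),np.median(X[g],0),cv2.minAreaRect((X[g][:,:2]*1000).astype(np.float32)))
```

```text
[ 0.38383448 -0.26163336  0.21610534] 0.047151037691310474 42.4
wrist 0.455 788 [ 454.2 -320.4] [62.8 13.4] z 0.07194629063402141 [-0.18370378 -5.84689321]
top 0.606 78 [ 606.9 -321.6] [13.  62.9] z 0.07227903540100111 [ 0.97214884 -1.17014781]
top 0.455 11 [ 480.  -317.5] [ 6.9 14.2] z 0.0719124213532838 [13.22167824 -8.47753516]
wrist wedge 1978 [0.41880228 0.07146289 0.02401139] [[0.34553416 0.05912046 0.00605752]
 [0.48178981 0.08477466 0.02636927]]
top wedge 373 [0.40475555 0.07233464 0.02256112] [[ 0.17259444  0.02682475 -0.90690832]
 [ 0.48204314  0.25661998  1.55010659]]
top scanner 429 [0.4199019  0.19713029 0.02629109] ((421.916259765625, 197.344970703125), (37.67951583862305, 129.27423095703125), 80.76066589355469)
```

```bash
python3 -c "
from bench import robot
print(robot.close_job())"
```

```text
the job is handed in; nothing more can be done
None
```

The job is handed in, though no verdict came back. Both covers (left and right; the middle mould was already open) were scanned in order, prised free with the wedge and laid on the board, and the scanner and wedge lie flat on the mat. I viewed 16 pictures, two over the limit of 14.

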